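# Scoop the returned film tubes into the chute

### The job

Two returned film tubes lie on the counter in front of the stop rail. Using the flat scoop and never touching the tubes with the gripper, push them against the rail until both have ridden onto the pan, lift them clear, and tip them out at the top of the grey chute so that both end up in the wooden bin. Then lay the empty scoop down level on the open counter and let go, leaving the light meter, the lens hoods and the loupe where they are.

Things in the scene. Friction and masses are not known exactly. Their poses are not given: they have to be found in the camera images.
- scoop: Loose flat scoop (small dust pan), blue metal, steel lip, black handle; 0.22 kg. Origin: centre of the pan's underside; y points from handle to open lip, x across, z up. Pan 138 mm wide, 110 deep (y -55 to +55), floor 2 mm thick (1.5 at the lip). Walls 3 mm thick: sides 34 mm high to y = +25, then 16 mm to y = +50; back 38 mm high at y = -55. Clear width inside 132 mm.
- scoop_grip (a point): Point to grip the scoop by, on its handle's axis, at y = -90 mm and 40 mm above the pan's underside in the scoop's frame; axes as the scoop's. The handle is a straight bar 20 mm wide (pinch it across x), 24 mm high (28 to 52 mm above the counter when the pan lies flat), running from the pan's back wall to y = -155 mm.
- scoop_lip (a point): Middle of the scoop's front edge, at the underside (y = +55 mm, z = 0 in the scoop's frame). Axes as those of the scoop.
- rail: Stop rail fixed to the counter: upright wood with a steel-faced front, 200 mm long, 40 high, 12 thick. Origin on the counter at the middle of the front face that the tubes are pushed against; x runs along the rail, y points through it away from the tubes (they lie at negative y), z up. Two small feet 4 mm high behind it reach y = +38 mm.
- tube_yellow: Loose film tube, yellow with a black cap, lying; 32 mm in diameter, 80 mm long, 0.04 to 0.09 kg. Smooth plastic that slides easily, rolls when pushed, and rolls off a surface tipped more than about 8 degrees. Origin: its centre; x: the tube's axis. Starts roughly parallel to the rail (within 10 degrees).
- tube_green: The same kind of tube, green with a black cap. One of the two (either may be it) starts with its centre 30 to 48 mm before the rail's face, the other behind it, 80 to 103 mm before the face.
- chute: Fixed grey chute sloping into a wooden bin. Origin on the counter below the middle of the chute's upper edge; y points down the chute, x across, z up. Floor falls from 125 mm height at y = 0 to 42 at y = 140; 190 mm wide between side walls 40 mm above the floor; upper end open. Bin: y 140 to 300 mm, 210 wide, 120 high; a clear cover closes its top, so the only way in is the chute.
- chute_top (a point): Middle of the upper edge of the chute's floor, 125 mm above the counter. Axes as those of the chute.
- bin_in (a point): Centre of the bin's inner floor, 6 mm above the counter; inside it measures 194 mm across (x) and 144 mm (y). Axes as those of the chute.
- light_meter: Bystander: silver light meter with a white dome, lying flat, 62 x 110 x 24 mm (39 mm at the dome). Origin under its centre.
- hood_a: Bystander: black bakelite lens hood, a ring 72 mm in diameter, 42 mm high. Origin under its centre.
- hood_b: Bystander: black bakelite lens hood, a ring 82 mm in diameter, 34 mm high. Origin under its centre.
- loupe: Bystander: red plastic loupe, 60 mm in diameter, 52 mm high, standing. Origin under its centre.
There are look-alikes about, which are no part of the job. Of the things that look like the tube_yellow, the middle-sized one is meant. Several things look just like the rail: the one meant starts farthest to the robot's left.

How it is judged:
On the way, in this order (a step that is already met when the one before it is completed fails the run):
1. both tubes lie in the scoop's pan while its lip is within 30 mm of the stop rail, low over the counter (x of tube_yellow in the frame of scoop between -0.066 and 0.066 m and y of tube_yellow in the frame of scoop between -0.056 and 0.05 m and z of tube_yellow in the frame of scoop between 0.01 and 0.04 m and x of tube_green in the frame of scoop between -0.066 and 0.066 m and y of tube_green in the frame of scoop between -0.056 and 0.05 m and z of tube_green in the frame of scoop between 0.01 and 0.04 m and y of scoop_lip in the frame of rail above -0.03 m and height (world z) of scoop below 0.03 m), for 0.05 s.
2. both tubes are held in the pan with the scoop lifted at least 60 mm above the counter (x of tube_yellow in the frame of scoop between -0.066 and 0.066 m and y of tube_yellow in the frame of scoop between -0.056 and 0.05 m and z of tube_yellow in the frame of scoop between 0.01 and 0.04 m and x of tube_green in the frame of scoop between -0.066 and 0.066 m and y of tube_green in the frame of scoop between -0.056 and 0.05 m and z of tube_green in the frame of scoop between 0.01 and 0.04 m and height (world z) of scoop above 0.06 m), for 0.3 s.
3. both tubes are in the wooden bin (x of tube_yellow in the frame of bin_in between -0.1 and 0.1 m and y of tube_yellow in the frame of bin_in between -0.078 and 0.078 m and z of tube_yellow in the frame of bin_in between 0 and 0.09 m and x of tube_green in the frame of bin_in between -0.1 and 0.1 m and y of tube_green in the frame of bin_in between -0.078 and 0.078 m and z of tube_green in the frame of bin_in between 0 and 0.09 m), for 0.2 s.
At the end, for the whole second after the job is handed in: Both tubes lie at rest inside the wooden bin; the scoop lies level (within 0.08 rad) and flat on the counter (pan underside within 6 mm of it), at rest and released (all of step 3 and height (world z) of scoop between -0.005 and 0.006 m and angle between scoop's own z axis and vertical below 0.08 rad and linear speed of scoop below 0.02 m/s and linear speed of each of tube_yellow, tube_green below 0.03 m/s); the robot touches nothing.
It fails at once if a tube is touched by the gripper or the arm (contact force between any of the fingers, the arm and tube_yellow above 0.5 N or contact force between any of the fingers, the arm and tube_green above 0.5 N).
It fails at once if a bystander (light meter, lens hood, loupe) is moved by more than 25 mm (distance of any of light_meter, hood_a, hood_b, loupe from where it was at the start of the episode above 0.025 m).
It also fails if it takes over 61 s, if anything falls off the work surface, if the arm or the gripper's body presses on something with over 40 N, if the wrist force passes 120 N, or if a joint passes its speed limit or range.

### The arm

A 6-joint arm with a two-finger parallel gripper is mounted at the origin on the work surface. World frame = base frame: x ahead of the robot, y to its left, z up, the work surface at z = 0. Lengths are in m, angles in rad, forces in N, time in s.
With the tool pointing down it reaches from about 0.325 to 1 m from the base axis. Payload 5.1 kg.
Tool frame: the origin (TCP) lies midway between the tips of the shut fingers; the grasp point (between the pads) lies 19 mm behind it (ctrl.grip_depth is the distance from the TCP to the grasp point, in m); z points along the fingers, y is the direction in which the jaws open and shut (so a half turn about z gives the same grasp; the last joint's range is limited). The gripper opens to 85 mm and grips with 20 to 120 N. Pads are 22 mm wide; open, the fingers measure 114 mm over their backs; the gripper's body (76 mm by 85 mm) begins 54 mm behind the grasp point. The pads swing forward as they close: fully open they stand 13 mm farther back than shut.
Start: joints at [1.078, 0.124, 1.65, -0, 1.367, -0.083], TCP at [0.259, 0.596, 0.231] pointing down, gripper open.
Joint ranges: [-2.61, 2.61], [-1.02, 2.33], [0.03, 2.71], [-1.35, 4.49], [0.32, 2.68], [-2.91, 2.91]. Speed limits (rad/s): [2.57, 2.57, 3.14, 3.14, 3.14, 3.14].

### API

Orientations are given as a unit quaternion [x, y, z, w].
In Python, from plant import ctrl gives the robot as it stands.
- The arm moves only by the tool arm_command, never from a script. Its arguments are lists of equal length, an entry for each row: "delta_pos": the shift along the tool's x, y, z in m, a list of three; "delta_rot": the turn, a rotation vector about the tool's x, y, z in rad, a list of three; "claw": the closure in counts, from 0 (fully open) to 255 (shut). A call has 1 to 8 rows; each row is the pose to reach, as a shift and turn from the pose commanded when the call began, along the tool's axes at that moment; what a row does not reach only later rows make up. A row lasts 1/10 s, in which the tool goes at most 50 mm and 8.59 degrees, less where a joint would pass 70% of its speed; a pose out of reach is approached as far as the arm can. A call with a gripper value outside its range is refused whole. The fingers move at their own pace and stop on an object; "squeeze" is the grip in N (left out, the last holds). Time passes only in rows, so rows that repeat a pose let the fingers close. It gives the time, the measured TCP pose, the force and the opening at its end, in the units of the state.
- ctrl.state(): the state, without advancing time (a new reading comes with each control period).
- ctrl.snapshot(name): name is "scene" or "top" or "wrist"; returns the picture (400x640x3 uint8, red, green, blue); there is no depth.
- ctrl.calibration(name): a dict with "fovy" (degrees; the focal length in pixels is half the picture's height over the tangent of half this angle, whatever the lens; pixels are square), "cx", "cy" (the principal point, pixels), "origin" and "attitude" of the camera in the world; the wrist camera has in their place "T_tool_cam" (4x4, takes a point from camera to tool coordinates, whose origin is the TCP and whose axes are the flange's). Camera axes: x right, y down, z forward; pixel columns grow to the right and rows downward; lengths in m; the calibration is good to about 2 mm. A picture is of the moment at which its call begins: read the wrist's pose just before it. calibration takes no time and is no camera call.
- ctrl.finish_job(): hands the job in, once; it reports no verdict.
The state is a dict: "time": time; "q": joint angles; "joint_velocities": joint speeds; "tau": joint torques, N m; "eef_pos": TCP position; "ee_rot": TCP orientation; "ft_force": force on the tool from outside, world axes, zero at the start; "wrist_torque": the same for the moment, N m; "gripper_width": opening from 0.0 (shut) to 1.0 (fully open).
Only numpy, scipy, OpenCV 4.12 (cv2) and the standard library are available. Lean on these libraries where they do the work, as an engineer would, in place of code of your own. Each camera call takes 0.05 s, during which the arm holds its last target.

## Working session

There is one attempt and no reset: what is moved stays moved. The work goes in short steps, Python scripts to look and compute and a tool call to move; the robot and the scene stay as the last step left them, time stands still between calls to the robot, and variables do not carry over. Pictures are saved under pics/ and viewed, and the job is handed in when it is done.

Besides the shell and the picture viewer there is one more tool, called after "Emit:" as name(argument=value, ...), one argument or row to a line, values as JSON. arm_command: Moves the arm, as the interface text tells. Its arguments: {"type":"object","properties":{"delta_pos":{"type":"array","items":{"type":"array","items":{"type":"number"}}},"delta_rot":{"type":"array","items":{"type":"array","items":{"type":"number"}}},"claw":{"type":"array","items":{"type":"number"}},"squeeze":{"type":"number"}},"required":["delta_pos","delta_rot","claw"]}

```bash
ls -la; mkdir -p pics; python3 - <<'E'
from plant import ctrl
import cv2
s=ctrl.state(); print(s)
for n in ("scene","top","wrist"):
    print(n,ctrl.calibration(n))
for n in ("scene","top"):
    im=ctrl.snapshot(n); cv2.imwrite(f"pics/{n}0.png",im[:,:,::-1])
E
```

```text
total 12
drwxr-xr-x  3 agent agent 4096 Dec  7 01:56 .
drwxr-xr-x 23 root  root  4096 Dec  7 01:56 ..
drwxr-xr-x  2 agent agent 4096 Dec  7 01:56 pics
{'time': 0.0, 'q': array([ 1.07840198e+00,  1.24493372e-01,  1.65170402e+00, -3.35086413e-06,
        1.36751847e+00, -8.26079127e-02]), 'joint_velocities': array([-0.00025772,  0.00154824,  0.00101396,  0.00060836, -0.0011728 ,
       -0.00145293]), 'tau': array([-9.07243229e-04, -4.23598909e+01, -3.65458632e+01, -2.16559183e-04,
        6.83613049e-03, -1.60678451e-05]), 'eef_pos': array([0.25870239, 0.59561333, 0.23004289]), 'ee_rot': array([ 2.03462164e-01,  9.79082234e-01, -1.01849522e-03, -2.99451535e-04]), 'ft_force': array([ 1.32874448,  0.41705284, -0.2847914 ]), 'wrist_torque': array([-0.00060886, -0.02333228, -0.02136365]), 'gripper_width': 1.0002385420655258}
scene {'fovy': 53.58080649726218, 'cx': 323.46141034618626, 'cy': 195.94227429437436, 'origin': array([ 1.06042528, -0.44715281,  0.9702986 ]), 'attitude': array([ 0.85792287,  0.39287863, -0.13146874, -0.30385966])}
top {'fovy': 55.17651293158432, 'cx': 323.36073528617976, 'cy': 192.48864719902497, 'origin': array([0.35521629, 0.03176591, 1.03072976]), 'attitude': array([-0.69455031,  0.71235727, -0.0730208 ,  0.06938993])}
wrist {'fovy': 66.65774290700048, 'cx': 315.0096419859235, 'cy': 200.16248542401908, 'T_tool_cam': array([[-6.67470747e-04, -9.55394704e-01, -2.95331192e-01,
         7.58896537e-02],
       [ 9.99999583e-01, -4.53542684e-04, -7.92866438e-04,
         2.39107572e-04],
       [ 6.23555094e-04, -2.95331598e-01,  9.55394609e-01,
        -1.42805138e-01],
       [ 0.00000000e+00,  0.00000000e+00,  0.00000000e+00,
         1.00000000e+00]])}
```

View pics/scene0.png

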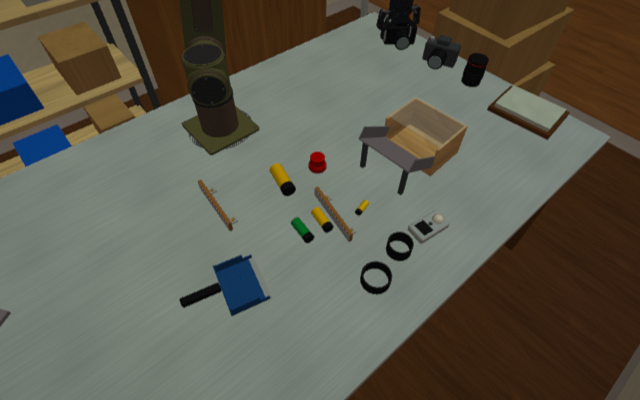

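View pics/top0.png

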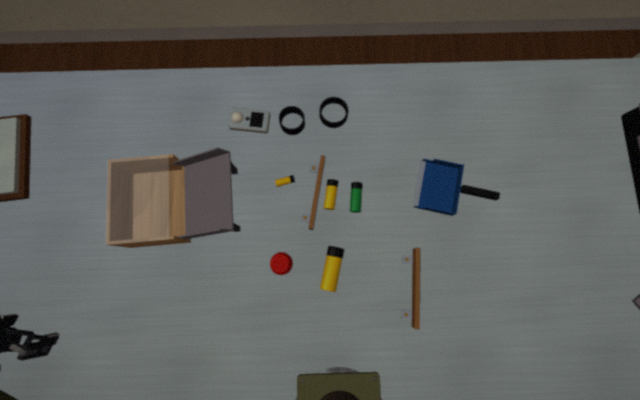

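The scene view shows all objects. In the top view, the image's up direction is +x and left is +y. Pixel positions in the top view:

- **Scoop:** (440,188), lip facing left (+y), handle at (480,192).
- **Rail candidates:** (317,190) and (416,288). The first is farthest left and has the tubes in front of it.
- **Yellow candidates:** small (285,181), middle (331,194), big (332,268). The middle one is meant.
- **Green tube:** (356,197).

I'll check these in a close crop and measure.

```bash
cat > h.py <<'E'
import numpy as np, cv2
from scipy.spatial.transform import Rotation as R
from plant import ctrl
def cam(n,s=None):
    c=ctrl.calibration(n); f=200/np.tan(np.radians(c['fovy'])/2)
    if n=='wrist':
        T=np.eye(4);T[:3,:3]=R.from_quat(s['ee_rot']).as_matrix();T[:3,3]=s['eef_pos'];T=T@c['T_tool_cam']
        return f,c['cx'],c['cy'],T[:3,:3],T[:3,3]
    return f,c['cx'],c['cy'],R.from_quat(c['attitude']).as_matrix(),np.array(c['origin'])
def px2w(C,uv,z):
    f,cx,cy,M,o=C
    d=M@np.array([(uv[0]-cx)/f,(uv[1]-cy)/f,1]); return o+d*(z-o[2])/d[2]
def w2px(C,p):
    f,cx,cy,M,o=C
    q=M.T@(np.asarray(p)-o); return np.array([f*q[0]/q[2]+cx,f*q[1]/q[2]+cy])
E
python3 - <<'E'
from h import *
C=cam('top');S=cam('scene')
for n,uv,z in [('meter',(250,121),.02),('hoodA',(292,121),.03),('hoodB',(334,112),.03),('loupe',(281,264),.04),('rail a',(324,156),.04),('rail b',(311,229),.04),('Yc',(331,194),.032),('G',(356,197),.032),('handle end',(499,196),.05),('handle start',(462,188),.05),('lipL',(416,208),0),('lipR',(421,160),0),('chute a',(229,150),.125),('chute b',(233,233),.125),('base',(340,400),.0)]:
    p=px2w(C,uv,z);print(n,p.round(3),'scene px',w2px(S,p).round(0))
im=cv2.imread('pics/top0.png')
cv2.imwrite('pics/top0c.png',cv2.resize(im[130:250,260:520],None,fx=3,fy=3,interpolation=cv2.INTER_CUBIC))
im=cv2.imread('pics/scene0.png')
cv2.imwrite('pics/scene0c.png',cv2.resize(im[150:330,170:430],None,fx=3,fy=3,interpolation=cv2.INTER_CUBIC))
E
```

```text
meter [0.771 0.224 0.02 ] scene px [427. 224.]
hoodA [0.764 0.106 0.03 ] scene px [399. 243.]
hoodB [ 0.788 -0.012  0.03 ] scene px [376. 274.]
loupe [0.375 0.137 0.04 ] scene px [317. 158.]
rail a [0.658 0.02  0.04 ] scene px [350. 234.]
rail b [0.462 0.059 0.04 ] scene px [316. 186.]
Yc [0.555 0.004 0.032] scene px [322. 216.]
G [ 0.545 -0.062  0.032] scene px [302. 226.]
handle end [ 0.535 -0.435  0.05 ] scene px [181. 301.]
handle start [ 0.559 -0.34   0.05 ] scene px [220. 284.]
lipL [ 0.516 -0.228  0.   ] scene px [250. 258.]
lipR [ 0.652 -0.252  0.   ] scene px [272. 298.]
chute a [0.653 0.255 0.125] scene px [410. 172.]
chute b [0.448 0.241 0.125] scene px [357. 137.]
base [ 0.041 -0.004  0.   ] scene px [226. 133.]
```

View pics/top0c.png

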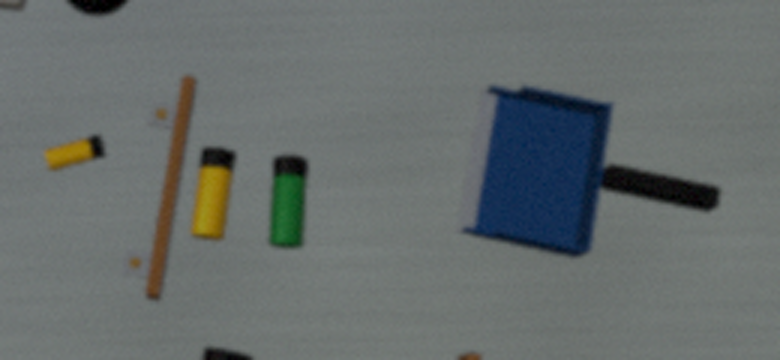

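View pics/scene0c.png

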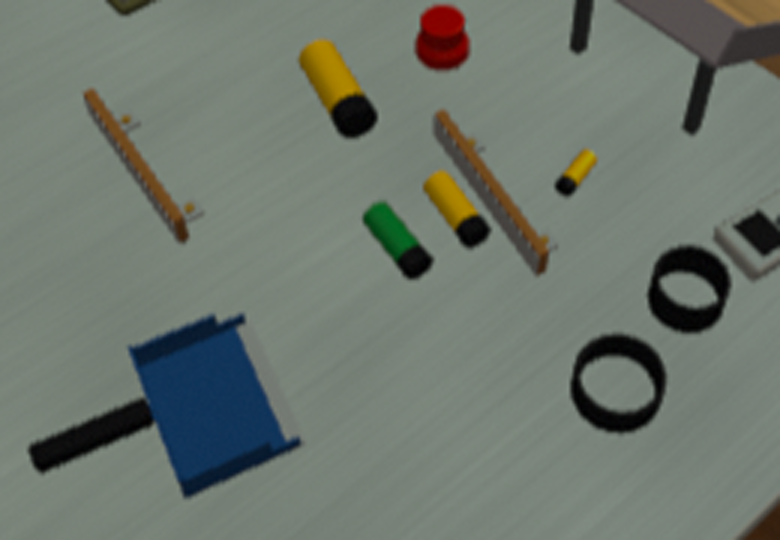

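The crops confirm the choices: middle yellow in front of the left rail with green behind it, and the scoop lip facing the rail. The top and scene views agree to about 1 px. Next I'll zoom in on the chute and work out the first move.

```bash
cat >> h.py <<'E'
def pose(yaw_deg,pitch_deg=0):
    """tool orientation for scoop yaw (scoop y=(-sin,cos)), pitch>0 = lip down. tool y=scoop x, tool x=scoop y, tool z=-scoop z"""
    S=R.from_euler('z',yaw_deg,degrees=True)*R.from_euler('x',-pitch_deg,degrees=True)
    return S, S*R.from_matrix(np.array([[0,1,0],[1,0,0],[0,0,-1.]]).T)
def delta(s,p,Rt):
    R0=R.from_quat(s['ee_rot']); d=R0.inv().apply(np.asarray(p)-s['eef_pos']); r=(R0.inv()*Rt).as_rotvec()
    return d,r
E
python3 - <<'E'
from h import *
a=cv2.imread('pics/top0.png')[130:260,90:260]; b=cv2.imread('pics/scene0.png')[80:210,340:480]
cv2.imwrite('pics/ch0.png',np.hstack([cv2.resize(a,(595,455),interpolation=2),np.zeros((455,10,3),np.uint8)]))
cv2.imwrite('pics/ch1.png',cv2.resize(b,None,fx=4,fy=4,interpolation=2))
s=ctrl.state(); p,Rt=pose(-11.5)
print(delta(s,[.553,-.37,.25],Rt))
E
```

```text
(array([-0.65463507, -0.76852   , -0.01848563]), array([-1.69597992e-03,  1.15394599e-03,  1.36171711e+00]))
```

View pics/ch0.png

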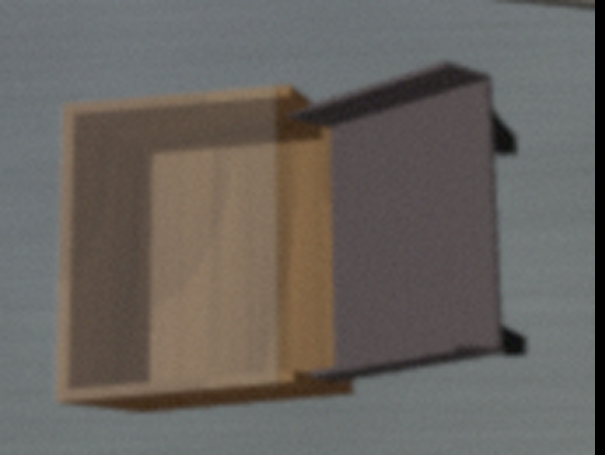

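View pics/ch1.png

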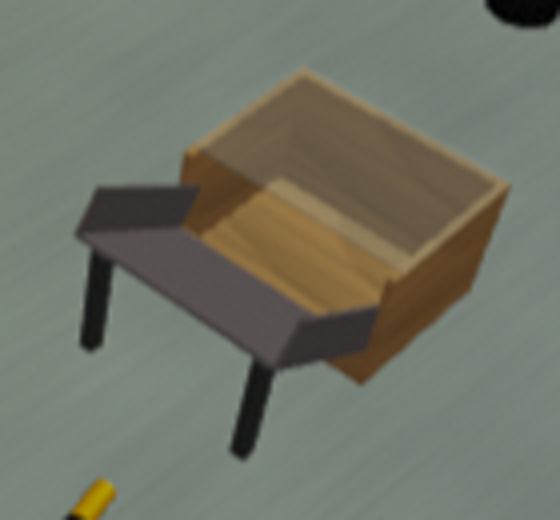

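The chute's upper floor edge runs from (230,153) to (233,230) in the top view, and from (359,139) to (409,172) in the scene view. The bin sits behind it under a clear cover. I'll move toward the scoop first; the path passes in front of the base and clear of the bin.

```bash
python3 - <<'E'
from h import *
C=cam('top');S=cam('scene')
for uv in [(230,153.4),(232.9,229.7)]: print('top',px2w(C,uv,.125).round(4))
for uv in [(408.75,171.75),(359.25,138.75)]: print('scene',px2w(S,uv,.125).round(4))
for uv in [(62/3.5+90,105/3.5+130),(58/3.5+90,402/3.5+130)]: print('bin top',px2w(C,uv,.12).round(4))
for uv in [(508/4+340,187/4+80),(305/4+340,70/4+80)]: print('bin scene',px2w(S,uv,.12).round(4))
E
```

```text
top [0.6445 0.2523 0.125 ]
top [0.4559 0.241  0.125 ]
scene [0.65   0.2514 0.125 ]
scene [0.4586 0.2387 0.125 ]
bin top [0.6365 0.5546 0.12  ]
bin top [0.4282 0.5392 0.12  ]
bin scene [0.6395 0.5472 0.12  ]
bin scene [0.4345 0.5373 0.12  ]
```

Emit:
arm_command(
  delta_pos=[
    [-0.03, -0.035, -0.02],
    [-0.06, -0.07, -0.04],
    [-0.09, -0.105, -0.04],
    [-0.12, -0.14, -0.04],
    [-0.15, -0.175, -0.04],
    [-0.18, -0.21, -0.04],
    [-0.21, -0.245, -0.04],
    [-0.24, -0.28, -0.04],
  ],
  delta_rot=[
    [0, 0, 0.06],
    [0, 0, 0.12],
    [0, 0, 0.18],
    [0, 0, 0.24],
    [0, 0, 0.3],
    [0, 0, 0.36],
    [0, 0, 0.42],
    [0, 0, 0.48],
  ],
  claw=[0, 0, 0, 0, 0, 0, 0, 0],
)

```text
time: 0.9
eef_pos: [0.3674, 0.2419, 0.2709]
ee_rot: [0.431, 0.902, -0.0, -0.0]
ft_force: [0.3, -0.4, 0.2]
gripper_width: 1.003
```

```bash
python3 - <<'E'
from h import *
s=ctrl.state(); p,Rt=pose(-11.5)
print(delta(s,[.553,-.37,.25],Rt), s['q'].round(2))
E
```

```text
(array([-0.59271825, -0.23992258,  0.02099274]), array([-1.88406570e-04,  1.72819031e-04,  8.79829739e-01])) [ 0.46 -0.39  2.04 -0.    1.48 -0.22]
```

Emit:
arm_command(
  delta_pos=[
    [-0.045, -0.018, 0],
    [-0.09, -0.036, 0],
    [-0.135, -0.054, 0],
    [-0.18, -0.073, 0],
    [-0.225, -0.091, 0],
    [-0.27, -0.109, 0],
    [-0.315, -0.127, 0],
    [-0.36, -0.145, 0],
  ],
  delta_rot=[
    [0, 0, 0.068],
    [0, 0, 0.136],
    [0, 0, 0.204],
    [0, 0, 0.272],
    [0, 0, 0.34],
    [0, 0, 0.408],
    [0, 0, 0.476],
    [0, 0, 0.544],
  ],
  claw=[0, 0, 0, 0, 0, 0, 0, 0],
)

```text
time: 1.7
eef_pos: [0.4815, -0.1293, 0.271]
ee_rot: [0.658, 0.753, 0.0, -0.0]
ft_force: [0.8, 0.9, 0.0]
gripper_width: 1.002
```

```bash
python3 - <<'E'
from h import *
s=ctrl.state(); p,Rt=pose(-11.5)
print(delta(s,[.553,-.37,.25],Rt), s['q'].round(2))
E
```

```text
(array([-0.24807253,  0.03883597,  0.02091685]), array([-8.86761373e-05, -3.09170032e-04,  3.34284971e-01])) [-0.37 -0.24  1.93  0.    1.45 -0.5 ]
```

Emit:
arm_command(
  delta_pos=[
    [-0.042, 0.0065, 0.003],
    [-0.084, 0.013, 0.006],
    [-0.126, 0.0195, 0.01],
    [-0.168, 0.026, 0.014],
    [-0.21, 0.0325, 0.018],
    [-0.248, 0.039, 0.021],
    [-0.248, 0.039, 0.021],
    [-0.248, 0.039, 0.021],
  ],
  delta_rot=[
    [0, 0, 0.056],
    [0, 0, 0.112],
    [0, 0, 0.168],
    [0, 0, 0.224],
    [0, 0, 0.28],
    [0, 0, 0.334],
    [0, 0, 0.334],
    [0, 0, 0.334],
  ],
  claw=[0, 0, 0, 0, 0, 0, 0, 0],
)

```text
time: 2.5
eef_pos: [0.5536, -0.3679, 0.2489]
ee_rot: [0.773, 0.634, -0.0, -0.001]
ft_force: [-0.4, 0.1, 0.2]
gripper_width: 1.003
```

```bash
python3 - <<'E'
from h import *
import json
s=ctrl.state(); im=ctrl.snapshot('wrist'); cv2.imwrite('pics/w1.png',im[:,:,::-1])
json.dump({k:np.asarray(s[k]).tolist() for k in('eef_pos','ee_rot')},open('w1.json','w'))
im=ctrl.snapshot('top'); cv2.imwrite('pics/top1.png',im[:,:,::-1])
E
```

```text
(no output)
```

View pics/w1.png

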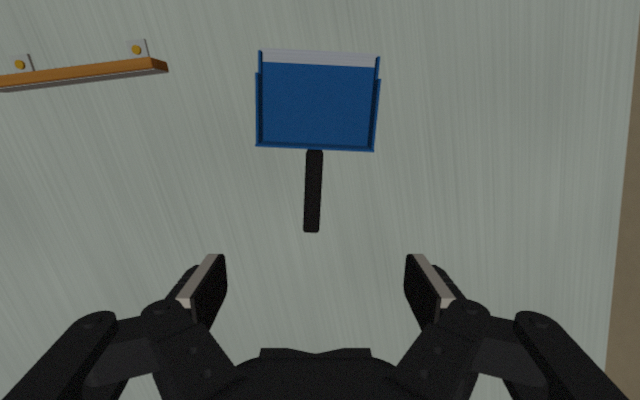

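View pics/top1.png

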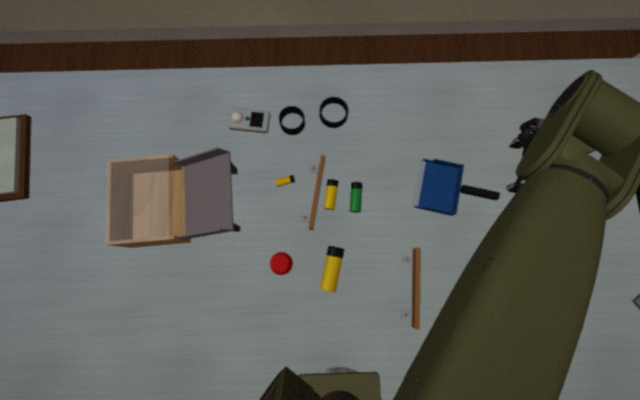

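The wrist view shows the scoop at (318,100): lip corners (260,50) and (380,55), back wall corners (256,146) and (375,151), handle end (312,232), handle start (315,151). I'll fit the scoop pose from these.

```bash
python3 - <<'E'
from h import *
import json
from scipy.optimize import least_squares
s=json.load(open('w1.json')); W=cam('wrist',s);C=cam('top');S=cam('scene')
print('tcp in top',w2px(C,s['eef_pos']),'below tcp in wrist',w2px(W,[*s['eef_pos'][:2],.04]))
hp=[(-69,-55,38),(69,-55,38),(0,-155,52),(0,-60,52),(-66,50,16),(66,50,16)]
obsW=[(256,146),(375.5,151),(311.5,231),(315,151),(261.5,52),(378.5,57)]
obsC=[(455.7,214.7),(463.3,164.3),(499,196),(462,188),None,None]
def f(v,which='WC'):
    M=R.from_euler('z',v[2]).as_matrix();o=[]
    for h,w,c in zip(hp,obsW,obsC):
        p=M@(np.array(h)/1000)+[v[0],v[1],0]
        if 'W' in which:o+=list(w2px(W,p)-w)
        if c and 'C' in which:o+=list(w2px(C,p)-c)
    return np.array(o)
for wh in('W','C','WC'):
    r=least_squares(f,[.57,-.29,-.2],args=(wh,)); v=r.x
    M=R.from_euler('z',v[2]).as_matrix()
    print(wh,v[:2].round(4),np.degrees(v[2]).round(2),'grip',(M@[0,-.09,.04]+[v[0],v[1],0]).round(4)); print(r.fun.round(1))
E
```

```text
tcp in top [509.08555553 170.03417214] below tcp in wrist [315.80226515 173.50765814]
W [ 0.5725 -0.286 ] -13.99 grip [ 0.5507 -0.3733  0.04  ]
[-0.1 -0.3 -0.4  0.2  0.3  2.1  0.5  3.6 -0.3 -2.9 -0.  -2. ]
C [ 0.5716 -0.2831] -13.8 grip [ 0.5501 -0.3705  0.04  ]
[-0.4 -0.5 -0.5  0.2 -0.  -0.1  0.9  0.3]
WC [ 0.5724 -0.2857] -14.01 grip [ 0.5507 -0.373   0.04  ]
[-0.2 -0.6  0.5 -0.8 -0.5 -0.   0.5  0.   0.2  1.8  0.9 -0.2  0.4  3.4
  1.8  0.1 -0.4 -3.2 -0.1 -2.2]
```

```bash
python3 - <<'E'
from h import *
s=ctrl.state(); p,Rt=pose(-13.9)
print(delta(s,[.5503,-.3715,.021],Rt), s['q'].round(2),s['time'])
E
```

```text
(array([-0.00552004, -0.00242309,  0.22913161]), array([-0.00056333, -0.00054238,  0.04643928])) [-0.67  0.14  1.6   0.    1.4  -0.47] 2.6
```

Emit:
arm_command(
  delta_pos=[
    [-0.0055, -0.0025, 0.045],
    [-0.0055, -0.0025, 0.09],
    [-0.0055, -0.0025, 0.13],
    [-0.0055, -0.0025, 0.17],
    [-0.0055, -0.0025, 0.2],
    [-0.0055, -0.0025, 0.22],
    [-0.0055, -0.0025, 0.229],
    [-0.0055, -0.0025, 0.229],
  ],
  delta_rot=[
    [0, 0, 0.0465],
    [0, 0, 0.0465],
    [0, 0, 0.0465],
    [0, 0, 0.0465],
    [0, 0, 0.0465],
    [0, 0, 0.0465],
    [0, 0, 0.0465],
    [0, 0, 0.0465],
  ],
  claw=[0, 0, 0, 0, 0, 0, 0, 0],
)

```text
time: 3.4
eef_pos: [0.55, -0.371, 0.0205]
ee_rot: [0.787, 0.616, -0.0, -0.001]
ft_force: [0.0, -0.3, -0.5]
gripper_width: 0.999
```

```bash
python3 - <<'E'
from h import *
s=ctrl.state(); im=ctrl.snapshot('wrist'); cv2.imwrite('pics/w2.png',im[:,:,::-1])
p,Rt=pose(-13.9)
print(delta(s,[.5503,-.3715,.021],Rt),s['ft_force'])
E
```

```text
(array([-0.00036487,  0.00041561, -0.00050031]), array([-0.00189862, -0.00089282,  0.00035957])) [ 0.03941367 -0.26049172 -0.50881255]
```

View pics/w2.png

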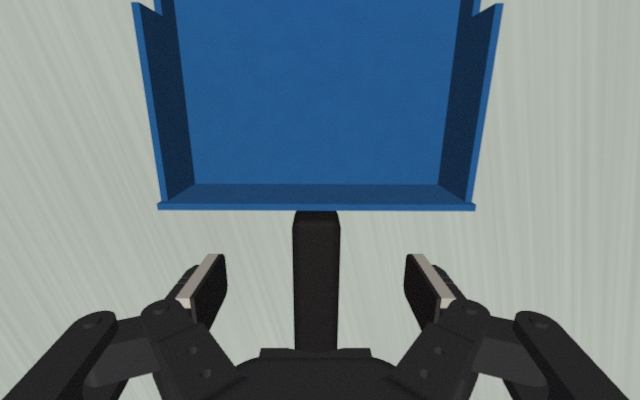

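The handle is centred at u=316 between the pads, against a gripper middle of about 315, and looks parallel. Closing now.

Emit:
arm_command(
  delta_pos=[
    [0, 0, 0],
    [0, 0, 0],
    [0, 0, 0],
    [0, 0, 0],
    [0, 0, 0],
    [0, 0, 0],
    [0, 0, 0],
    [0, 0, 0],
  ],
  delta_rot=[
    [0, 0, 0],
    [0, 0, 0],
    [0, 0, 0],
    [0, 0, 0],
    [0, 0, 0],
    [0, 0, 0],
    [0, 0, 0],
    [0, 0, 0],
  ],
  claw=[60, 120, 180, 220, 255, 255, 255, 255],
  squeeze=110,
)

```text
time: 4.25
eef_pos: [0.5507, -0.373, 0.0221]
ee_rot: [0.788, 0.616, -0.0, 0.0]
ft_force: [-2.4, 0.3, 6.0]
gripper_width: 0.22
```

```bash
python3 - <<'E'
from h import *
s=ctrl.state(); im=ctrl.snapshot('wrist'); cv2.imwrite('pics/w3.png',im[:,:,::-1]); print(s)
im=ctrl.snapshot('scene'); cv2.imwrite('pics/s3.png',cv2.resize(im[150:330,170:430],None,fx=3,fy=3,interpolation=2)[:,:,::-1])
E
```

```text
{'time': 4.25, 'q': array([-6.75847418e-01,  3.55317296e-01,  1.75177402e+00, -4.29009552e-04,
        1.03385144e+00, -4.32289773e-01]), 'joint_velocities': array([-0.00068373,  0.00108606, -0.00040252,  0.00073766,  0.00133655,
        0.00036148]), 'tau': array([  0.67356566, -44.28056002, -29.62655067,   0.28148255,
        -0.52309608,   0.13458617]), 'eef_pos': array([ 0.55066495, -0.37295992,  0.02212777]), 'ee_rot': array([ 7.87700375e-01,  6.16058423e-01, -1.04941587e-04,  3.58561756e-04]), 'ft_force': array([-2.39948432,  0.31302838,  5.96377593]), 'wrist_torque': array([0.15146174, 0.32890141, 0.13160123]), 'gripper_width': 0.21963535089435113}
```

View pics/w3.png

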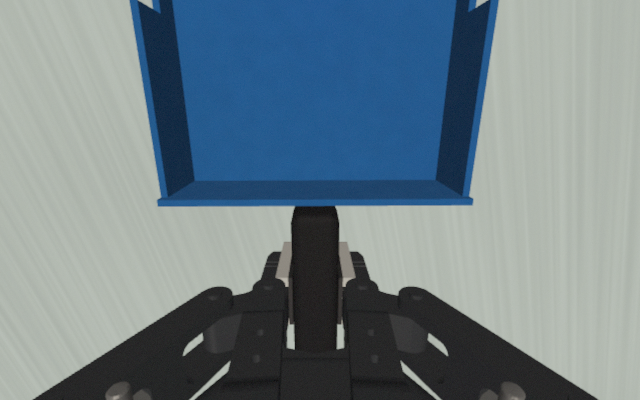

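View pics/s3.png

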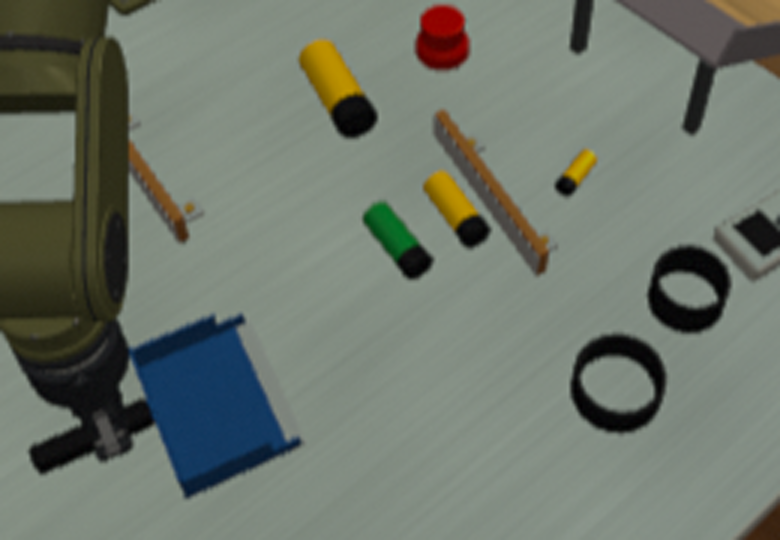

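The handle is gripped (opening 0.22, about 19 mm) and the scoop is still flat. Next I'll compute the pre-push pose aligned with the rail.

```bash
cat >> h.py <<'E'
RY=-11.3; R0=np.array([.5588,.0336]); rx=np.array([np.cos(np.radians(RY)),np.sin(np.radians(RY))]); ry=np.array([-rx[1],rx[0]])
def tcp_for(lx,ly,z): # scoop lip mid at rail (lx,ly), scoop flat, yaw RY
    return np.array([*(R0+rx*lx+ry*(ly-.145)),z])
E
python3 - <<'E'
from h import *
s=ctrl.state(); p,Rt=pose(RY)
for z in (.028,.0245): print(tcp_for(.003,-.16,z),delta(s,tcp_for(.003,-.16,z),Rt))
E
```

```text
[ 0.50197827 -0.26607531  0.028     ] (array([ 0.09197727, -0.07302536, -0.00596866]), array([ 0.00040665,  0.00056041, -0.04615498]))
[ 0.50197827 -0.26607531  0.0245    ] (array([ 0.0919792 , -0.07302683, -0.00246866]), array([ 0.00040665,  0.00056041, -0.04615498]))
```

Emit:
arm_command(
  delta_pos=[
    [0, 0, -0.006],
    [0.01, -0.008, -0.008],
    [0.03, -0.024, -0.008],
    [0.055, -0.044, -0.008],
    [0.08, -0.064, -0.008],
    [0.092, -0.073, -0.008],
    [0.092, -0.073, -0.008],
  ],
  delta_rot=[
    [0, 0, 0],
    [0, 0, -0.006],
    [0, 0, -0.016],
    [0, 0, -0.03],
    [0, 0, -0.04],
    [0, 0, -0.046],
    [0, 0, -0.046],
  ],
  claw=[255, 255, 255, 255, 255, 255, 255],
)

```text
time: 5.05
eef_pos: [0.5004, -0.2632, 0.0283]
ee_rot: [0.773, 0.635, -0.0, -0.001]
ft_force: [-0.5, -1.9, -2.0]
gripper_width: 0.215
```

```bash
python3 - <<'E'
from h import *
s=ctrl.state(); p,Rt=pose(RY)
print(delta(s,tcp_for(.003,-.16,.0235),Rt),s['ft_force'].round(1),s['wrist_torque'].round(2))
im=ctrl.snapshot('top'); cv2.imwrite('pics/t4.png',cv2.resize(im[130:250,260:520],None,fx=3,fy=3,interpolation=2)[:,:,::-1])
im=ctrl.snapshot('scene'); cv2.imwrite('pics/s4.png',cv2.resize(im[150:330,170:430],None,fx=3,fy=3,interpolation=2)[:,:,::-1])
E
```

```text
(array([-0.00253837,  0.00216383,  0.00481795]), array([-0.00211615, -0.0009871 ,  0.00166671])) [-0.5 -1.9 -2. ] [-0.22  0.08 -0.03]
```

View pics/t4.png

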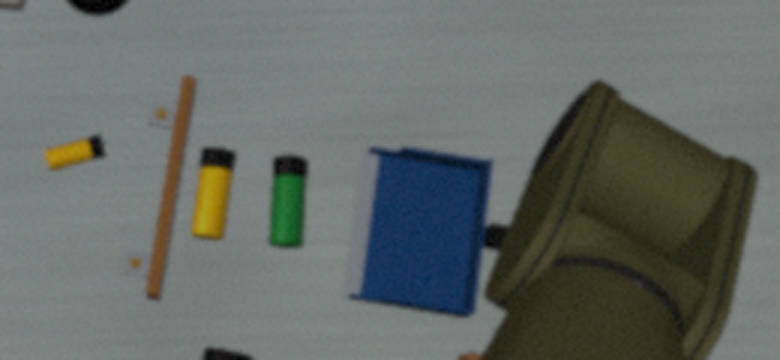

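View pics/s4.png

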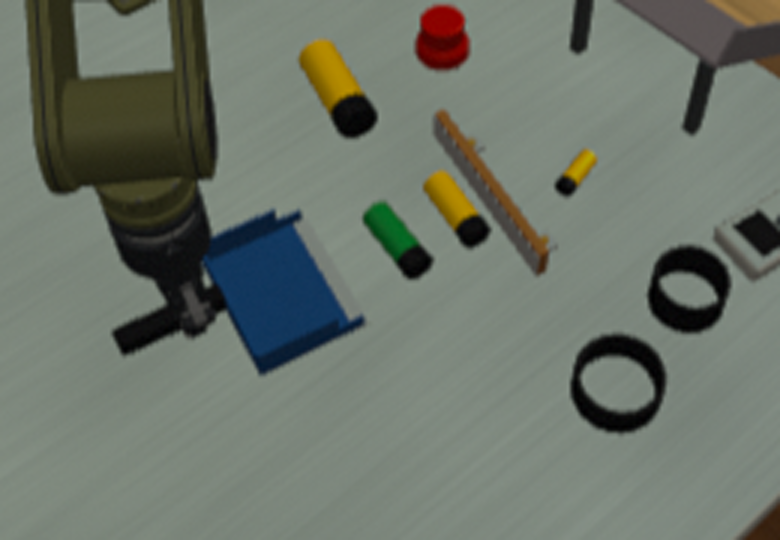

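Lip and rail are parallel. The tubes sit about 6 mm to +x of the scoop's axis, so I'll shift 6 mm. I'll then pitch the lip down about 1° and lower until it touches.

Emit:
arm_command(
  delta_pos=[
    [0, 0.006, 0],
    [0, 0.006, 0.002],
    [0, 0.006, 0.004],
    [0, 0.006, 0.0045],
    [0, 0.006, 0.0045],
  ],
  delta_rot=[
    [0, -0.02, 0],
    [0, -0.02, 0],
    [0, -0.02, 0],
    [0, -0.02, 0],
    [0, -0.02, 0],
  ],
  claw=[255, 255, 255, 255, 255],
)

```text
time: 5.65
eef_pos: [0.5081, -0.2672, 0.0249]
ee_rot: [0.774, 0.634, -0.008, 0.007]
ft_force: [0.0, -0.5, -1.0]
gripper_width: 0.213
```

Emit:
arm_command(
  delta_pos=[
    [0.006, 0, 0.0009],
    [0.012, 0, 0.0008],
    [0.018, 0, 0.0006],
    [0.024, 0, 0.0005],
    [0.03, 0, 0.0004],
    [0.036, 0, 0.0003],
    [0.042, 0, 0.0002],
    [0.048, 0, 0.0],
  ],
  delta_rot=[
    [0, 0, 0],
    [0, 0, 0],
    [0, 0, 0],
    [0, 0, 0],
    [0, 0, 0],
    [0, 0, 0],
    [0, 0, 0],
    [0, 0, 0],
  ],
  claw=[255, 255, 255, 255, 255, 255, 255, 255],
)

```text
time: 6.45
eef_pos: [0.5175, -0.2194, 0.0241]
ee_rot: [0.773, 0.634, -0.008, 0.007]
ft_force: [-0.4, -2.5, 2.8]
gripper_width: 0.217
```

```bash
python3 - <<'E'
from h import *
s=ctrl.state(); print(s['eef_pos'],s['ft_force'].round(1),s['wrist_torque'].round(2))
d=s['eef_pos'][:2]-R0; print('lip rail',d@rx,d@ry+.145)
im=ctrl.snapshot('scene'); cv2.imwrite('pics/s5.png',cv2.resize(im[170:290,210:370],None,fx=4.5,fy=4.5,interpolation=2)[:,:,::-1])
E
```

```text
[ 0.51745347 -0.21937151  0.02409925] [-0.4 -2.5  2.8] [-0.04 -0.01 -0.01]
lip rail 0.009023777987332766 -0.1111692681447847
```

View pics/s5.png

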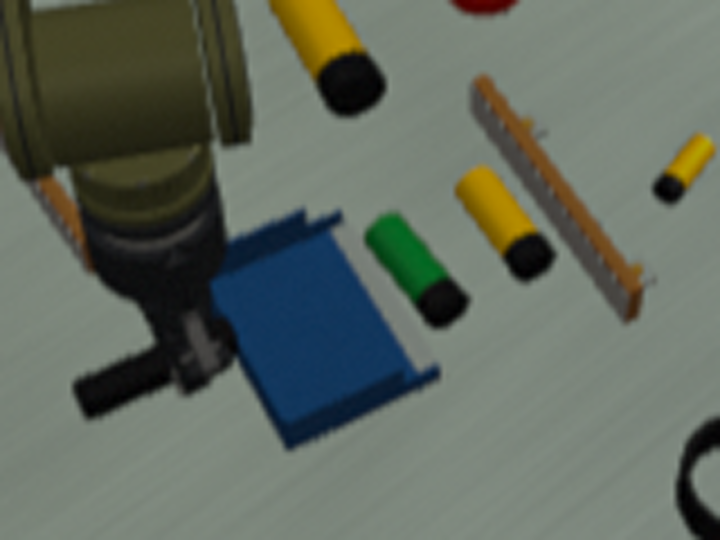

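The lip is on the counter (about 5 N), has reached green, and green is centred in the pan's width. I'll keep pushing.

Emit:
arm_command(
  delta_pos=[
    [0.006, 0, -0.0001],
    [0.012, 0, -0.0002],
    [0.018, 0, -0.0003],
    [0.024, 0, -0.0005],
    [0.03, 0, -0.0006],
    [0.036, 0, -0.0007],
    [0.042, 0, -0.0008],
    [0.048, 0, -0.0009],
  ],
  delta_rot=[
    [0, 0, 0],
    [0, 0, 0],
    [0, 0, 0],
    [0, 0, 0],
    [0, 0, 0],
    [0, 0, 0],
    [0, 0, 0],
    [0, 0, 0],
  ],
  claw=[255, 255, 255, 255, 255, 255, 255, 255],
)

```text
time: 7.3
eef_pos: [0.5267, -0.1723, 0.0239]
ee_rot: [0.773, 0.634, -0.008, 0.006]
ft_force: [0.4, -4.6, 3.2]
gripper_width: 0.215
```

```bash
cat > look.py <<'E'
from h import *
import sys
s=ctrl.state(); print(s['time'],s['eef_pos'],s['ft_force'].round(1),s['wrist_torque'].round(2))
d=s['eef_pos'][:2]-R0; print('lip rail',d@rx,d@ry+.145)
im=ctrl.snapshot('scene'); cv2.imwrite(f'pics/{sys.argv[1]}.png',cv2.resize(im[170:290,210:370],None,fx=4.5,fy=4.5,interpolation=2)[:,:,::-1])
E
python3 look.py s6
```

```text
7.3 [ 0.52668998 -0.17226722  0.02385846] [ 0.4 -4.6  3.2] [-0.1  -0.05  0.  ]
lip rail 0.008851328133276219 -0.06316825397367504
```

View pics/s6.png

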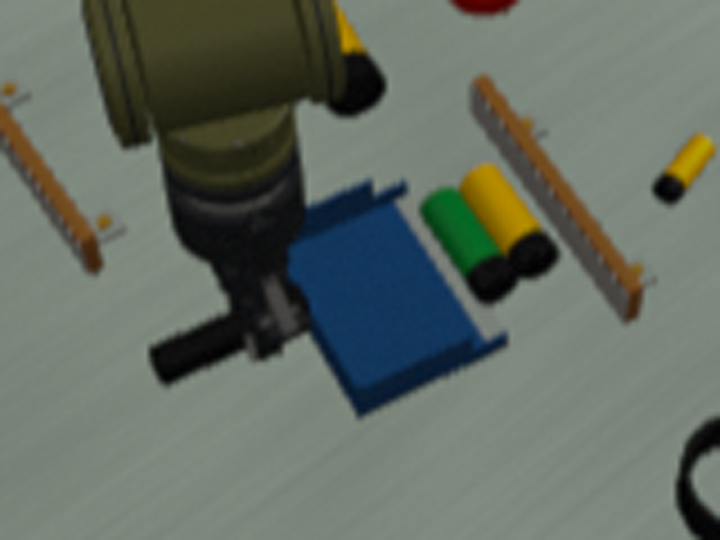

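Green has met yellow, and both are aligned with the lip. The lip is at -63 mm from the rail. Continuing.

Emit:
arm_command(
  delta_pos=[
    [0.005, 0, -0.0001],
    [0.01, 0, -0.0002],
    [0.015, 0, -0.0003],
    [0.02, 0, -0.0004],
    [0.025, 0, -0.0005],
    [0.03, 0, -0.0006],
    [0.035, 0, -0.0007],
    [0.035, 0, -0.0007],
  ],
  delta_rot=[
    [0, 0, 0],
    [0, 0, 0],
    [0, 0, 0],
    [0, 0, 0],
    [0, 0, 0],
    [0, 0, 0],
    [0, 0, 0],
    [0, 0, 0],
  ],
  claw=[255, 255, 255, 255, 255, 255, 255, 255],
)

```text
time: 8.15
eef_pos: [0.5336, -0.1373, 0.0236]
ee_rot: [0.773, 0.634, -0.007, 0.006]
ft_force: [1.7, -0.2, 2.6]
gripper_width: 0.216
```

```bash
python3 look.py s7
```

```text
8.15 [ 0.53358855 -0.13728451  0.02362372] [ 1.7 -0.2  2.6] [ 0.43 -0.24 -0.07]
lip rail 0.008761438667970734 -0.027511943402016875
```

View pics/s7.png

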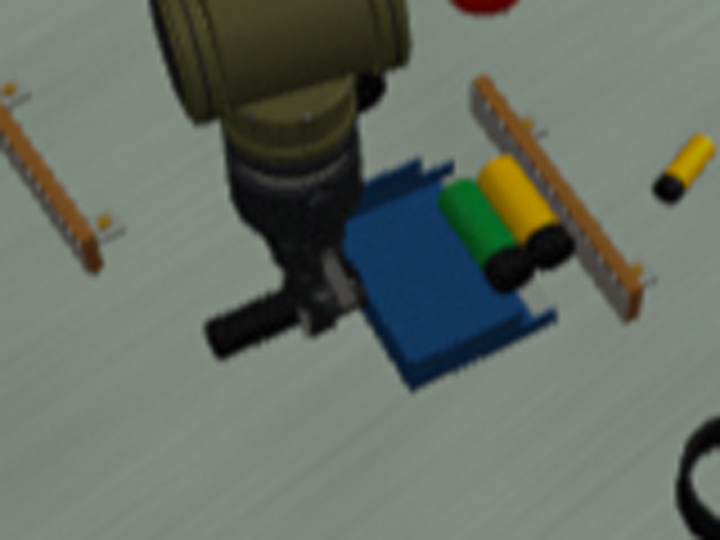

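Green has ridden onto the pan, and yellow is against the rail with the lip just reaching it. About 25 mm to go, slowly.

Emit:
arm_command(
  delta_pos=[
    [0.004, 0, -0.0001],
    [0.008, 0, -0.0002],
    [0.012, 0, -0.0003],
    [0.016, 0, -0.0003],
    [0.02, 0, -0.0004],
    [0.023, 0, -0.0005],
    [0.023, 0, -0.0005],
  ],
  delta_rot=[
    [0, 0, 0],
    [0, 0, 0],
    [0, 0, 0],
    [0, 0, 0],
    [0, 0, 0],
    [0, 0, 0],
    [0, 0, 0],
  ],
  claw=[255, 255, 255, 255, 255, 255, 255],
)

```text
time: 8.9
eef_pos: [0.538, -0.1152, 0.0238]
ee_rot: [0.773, 0.634, -0.008, 0.006]
ft_force: [0.5, -2.5, 2.2]
gripper_width: 0.216
```

```bash
python3 look.py s8
```

```text
8.9 [ 0.5380325  -0.11519058  0.02375468] [ 0.5 -2.5  2.2] [ 0.11 -0.12  0.02]
lip rail 0.008790022905799905 -0.004975531597709804
```

View pics/s8.png

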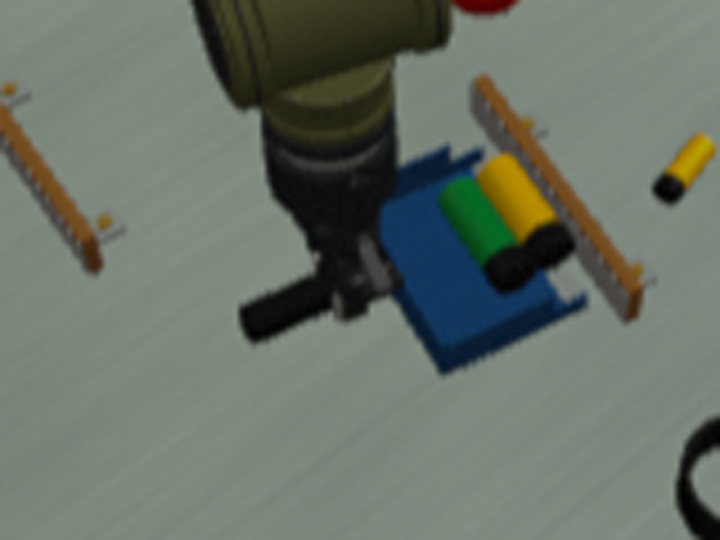

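Both tubes are on the pan, with the lip about 5 mm from the rail. I'll nudge 2 mm more, then tilt the lip up so they roll back.

Emit:
arm_command(
  delta_pos=[
    [0.002, 0, 0],
    [0.002, 0, 0],
    [0.002, 0, 0],
    [0.002, 0, -0.001],
    [0.001, 0, -0.002],
    [0, 0, -0.003],
    [-0.001, 0, -0.004],
    [-0.002, 0, -0.005],
  ],
  delta_rot=[
    [0, 0, 0],
    [0, 0, 0],
    [0, 0.03, 0],
    [0, 0.06, 0],
    [0, 0.09, 0],
    [0, 0.12, 0],
    [0, 0.15, 0],
    [0, 0.18, 0],
  ],
  claw=[255, 255, 255, 255, 255, 255, 255, 255],
)

```text
time: 9.75
eef_pos: [0.5358, -0.1165, 0.0268]
ee_rot: [0.771, 0.632, 0.061, -0.053]
ft_force: [-0.1, 0.2, -2.9]
gripper_width: 0.214
```

```bash
python3 look.py s9;python3 - <<'E'
from h import *
im=ctrl.snapshot('wrist'); cv2.imwrite('pics/w9.png',im[:,:,::-1])
E
```

```text
9.75 [ 0.53576138 -0.11651994  0.02681988] [-0.1  0.2 -2.9] [-0.45  0.07 -0.03]
lip rail 0.0068234178575461235 -0.0067241450800268054
```

View pics/s9.png

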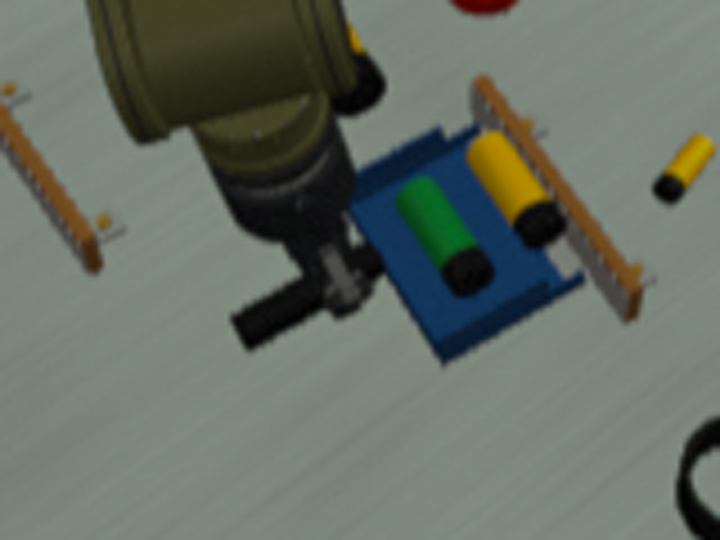

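View pics/w9.png

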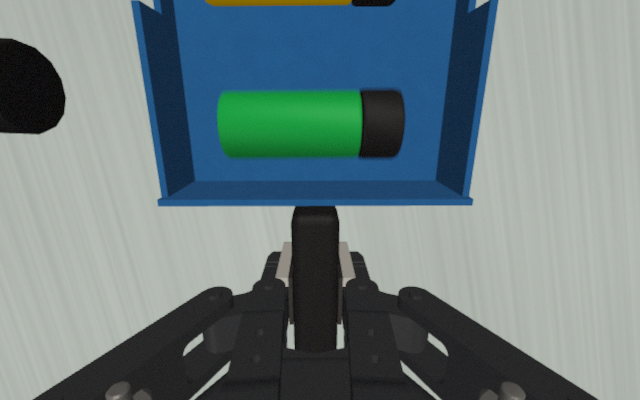

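Green rolled to the back, and yellow is following. I'll tilt a bit more and let them settle.

Emit:
arm_command(
  delta_pos=[
    [-0.001, 0, -0.002],
    [-0.002, 0, -0.004],
    [-0.002, 0, -0.004],
    [-0.002, 0, -0.004],
  ],
  delta_rot=[
    [0, 0.025, 0],
    [0, 0.05, 0],
    [0, 0.05, 0],
    [0, 0.05, 0],
  ],
  claw=[255, 255, 255, 255],
)

```text
time: 10.25
eef_pos: [0.5371, -0.1204, 0.0325]
ee_rot: [0.769, 0.63, 0.081, -0.066]
ft_force: [0.1, -0.9, -3.4]
gripper_width: 0.218
```

```bash
python3 look.py s10;python3 - <<'E'
from h import *
im=ctrl.snapshot('wrist'); cv2.imwrite('pics/w10.png',im[:,:,::-1])
E
```

```text
10.25 [ 0.53705476 -0.12039431  0.03250719] [ 0.1 -0.9 -3.4] [-0.43  0.09 -0.07]
lip rail 0.008850885025280952 -0.010269972931050725
```

View pics/w10.png

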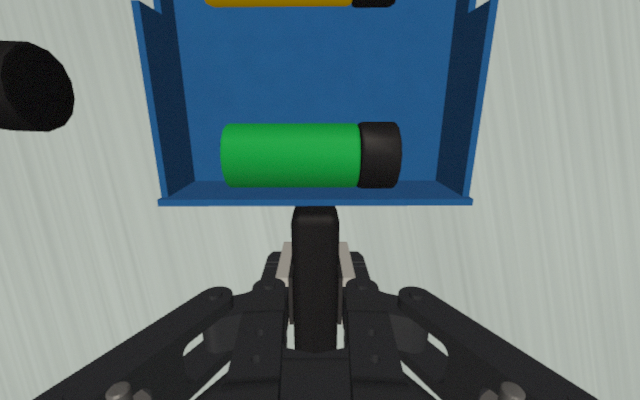

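View pics/s10.png

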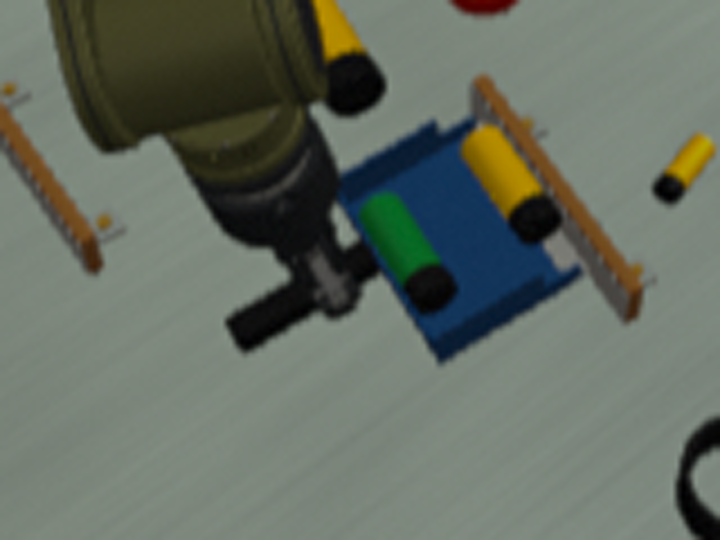

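Green is at the back wall. Yellow is seated on the steel lip, held by its ~0.5 mm step, which needs roughly 14° of tilt to overcome. I'll tilt to about 20° while backing off the rail.

Emit:
arm_command(
  delta_pos=[
    [-0.002, 0, -0.001],
    [-0.004, 0, -0.002],
    [-0.006, 0, -0.003],
    [-0.008, 0, -0.004],
    [-0.008, 0, -0.004],
    [-0.008, 0, -0.004],
    [-0.008, 0, -0.004],
  ],
  delta_rot=[
    [0, 0.03, 0],
    [0, 0.06, 0],
    [0, 0.09, 0],
    [0, 0.12, 0],
    [0, 0.15, 0],
    [0, 0.15, 0],
    [0, 0.15, 0],
  ],
  claw=[255, 255, 255, 255, 255, 255, 255],
)

```text
time: 11.05
eef_pos: [0.5353, -0.1287, 0.0346]
ee_rot: [0.761, 0.624, 0.138, -0.113]
ft_force: [0.5, 0.1, -2.3]
gripper_width: 0.218
```

```bash
python3 look.py s11;python3 - <<'E'
from h import *
im=ctrl.snapshot('wrist'); cv2.imwrite('pics/w11.png',im[:,:,::-1])
E
```

```text
11.05 [ 0.535322   -0.12868314  0.0346281 ] [ 0.5  0.1 -2.3] [-0.58  0.11  0.01]
lip rail 0.008775885498744066 -0.018737646579857326
```

View pics/w11.png

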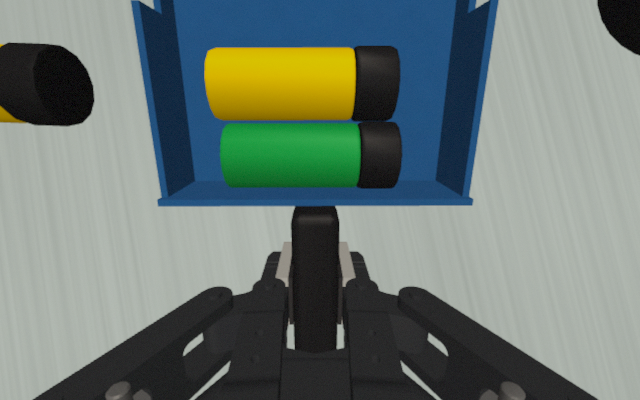

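View pics/s11.png

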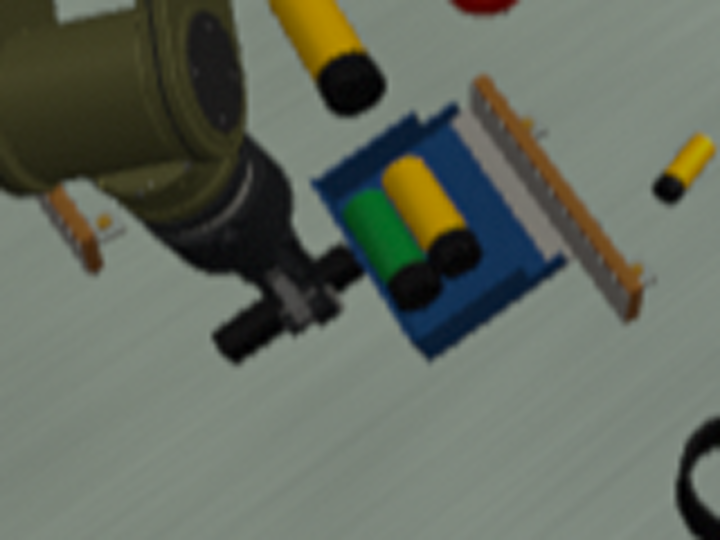

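Both tubes lie at the back of the pan (yellow about (300,83), green about (310,155) in the wrist view). As insurance for step 1, I'll lower briefly with the lip still up about 13° and close to the rail, then lift.

Emit:
arm_command(
  delta_pos=[
    [0, 0, 0.003],
    [0, 0, 0.007],
    [0, 0, 0.01],
    [0, 0, 0.0125],
    [0, 0, 0.0125],
    [0, 0, 0.0125],
  ],
  delta_rot=[
    [0, -0.03, 0],
    [0, -0.06, 0],
    [0, -0.1, 0],
    [0, -0.13, 0],
    [0, -0.13, 0],
    [0, -0.13, 0],
  ],
  claw=[255, 255, 255, 255, 255, 255],
)

```text
time: 11.75
eef_pos: [0.5362, -0.1237, 0.023]
ee_rot: [0.768, 0.63, 0.089, -0.073]
ft_force: [0.3, -0.1, -3.4]
gripper_width: 0.212
```

```bash
python3 - <<'E'
from h import *
s=ctrl.state()
Q=R.from_quat(s['ee_rot']).as_matrix(); Sx,Sy,Sz=Q[:,1],Q[:,0],-Q[:,2]
T=s['eef_pos']; org=T+.09*Sy-.0215*Sz; lip=org+.055*Sy
print('org',org.round(4),'lip',lip.round(4),'lip rail y',(lip[:2]-R0)@ry,'tilt',np.degrees(np.arcsin(Sy[2])),s['ft_force'],T)
print('yaw',np.degrees(np.arctan2(Sx[1],Sx[0])))
E
```

```text
org [ 0.5543 -0.033   0.0226] lip [0.5648 0.0195 0.0351] lip rail y -0.012616688380252677 tilt 13.1805944574538 [ 0.28966397 -0.10547487 -3.37390254] [ 0.53623972 -0.12372851  0.02301113]
yaw -11.254296184336289
```

Lip −13 mm from the rail, origin at 23 mm height, 13° tilt: step 1 is clearly met. Now I'll plan the lift and transfer.

```bash
cat >> h.py <<'E'
CY=3.5; C0=np.array([.5525,.246]); cyv=np.array([-np.sin(np.radians(CY)),np.cos(np.radians(CY))])
cxv=np.array([cyv[1],-cyv[0]])
def chute_pose(ly,lz,pitch,lx=0,yaw=CY):
    S,T=pose(yaw,pitch); M=S.as_matrix()
    lip=np.array([*(C0+cyv*ly+cxv*lx),lz])
    return lip-.145*M[:,1]+.0215*M[:,2],T
def show(p,T,s):
    d,r=delta(s,p,T); print(p.round(3),d.round(4).tolist(),r.round(4).tolist(),'dist',np.linalg.norm(d).round(3),np.degrees(np.linalg.norm(r)).round(1))
E
python3 - <<'E'
from h import *
s=ctrl.state()
show(s['eef_pos']+[0,0,.11],R.from_quat(s['ee_rot']),s)
show(*chute_pose(-.04,.195,-13.2),s)
E
```

```text
[ 0.536 -0.124  0.133] [0.0251, -0.0, -0.1071] [0.0, 0.0, 0.0] dist 0.11 0.0
[0.564 0.06  0.183] [0.2174, -0.0088, -0.1132] [0.0587, 0.0003, -0.2507] dist 0.245 14.8
```

Emit:
arm_command(
  delta_pos=[
    [0.0011, 0, -0.005],
    [0.0034, 0, -0.0146],
    [0.0068, 0, -0.029],
    [0.0103, 0, -0.044],
    [0.0148, 0, -0.063],
    [0.0194, 0, -0.083],
    [0.023, 0, -0.098],
    [0.025, 0, -0.107],
  ],
  delta_rot=[
    [0, 0, 0],
    [0, 0, 0],
    [0, 0, 0],
    [0, 0, 0],
    [0, 0, 0],
    [0, 0, 0],
    [0, 0, 0],
    [0, 0, 0],
  ],
  claw=[255, 255, 255, 255, 255, 255, 255, 255],
)

```text
time: 12.55
eef_pos: [0.5372, -0.125, 0.1359]
ee_rot: [0.768, 0.63, 0.09, -0.071]
ft_force: [0.7, 0.3, -3.8]
gripper_width: 0.214
```

Emit:
arm_command(
  delta_pos=[
    [0, 0, 0],
    [0, 0, 0],
    [0, 0, 0],
  ],
  delta_rot=[
    [0, 0, 0],
    [0, 0, 0],
    [0, 0, 0],
  ],
  claw=[255, 255, 255],
)

```text
time: 12.85
eef_pos: [0.5354, -0.1241, 0.1316]
ee_rot: [0.768, 0.63, 0.088, -0.074]
ft_force: [0.0, -0.6, -3.5]
gripper_width: 0.212
```

```bash
python3 - <<'E'
from h import *
s=ctrl.state()
show(*chute_pose(-.04,.195,-13.2),s)
im=ctrl.snapshot('wrist'); cv2.imwrite('pics/w12.png',im[:,:,::-1])
E
```

```text
[0.564 0.06  0.183] [0.1931, -0.0084, -0.0073] [0.0568, -0.0004, -0.2523] dist 0.193 14.8
```

View pics/w12.png

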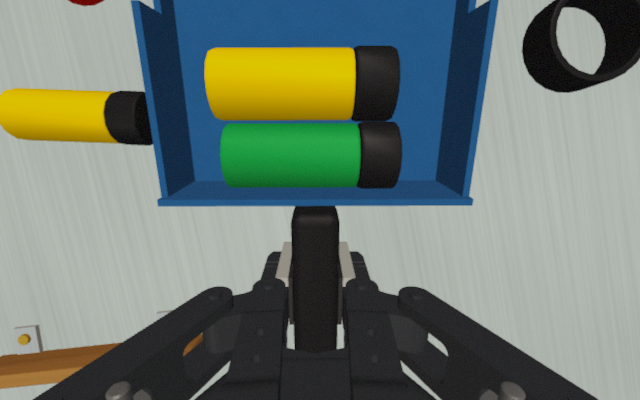

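The tubes are held and the scoop hasn't slipped. Moving to the chute approach.

Emit:
arm_command(
  delta_pos=[
    [0.01, 0, 0],
    [0.035, -0.002, -0.001],
    [0.065, -0.003, -0.002],
    [0.1, -0.004, -0.004],
    [0.135, -0.006, -0.005],
    [0.165, -0.007, -0.006],
    [0.185, -0.008, -0.007],
    [0.193, -0.0085, -0.0073],
  ],
  delta_rot=[
    [0.003, 0, -0.012],
    [0.01, 0, -0.045],
    [0.019, 0, -0.085],
    [0.029, 0, -0.13],
    [0.04, 0, -0.176],
    [0.048, 0, -0.215],
    [0.054, 0, -0.242],
    [0.057, 0, -0.252],
  ],
  claw=[255, 255, 255, 255, 255, 255, 255, 255],
)

```text
time: 13.7
eef_pos: [0.5645, 0.0622, 0.1844]
ee_rot: [0.679, 0.725, 0.079, -0.083]
ft_force: [-0.9, -1.0, -2.2]
gripper_width: 0.217
```

```bash
python3 - <<'E'
from h import *
s=ctrl.state()
show(*chute_pose(-.04,.195,-13.2),s)
show(*chute_pose(.02,.175,-13.2),s)
show(*chute_pose(.02,.165,-5),s)
im=ctrl.snapshot('top'); cv2.imwrite('pics/t13.png',cv2.resize(im[110:270,90:390],None,fx=2.6,fy=2.6,interpolation=2)[:,:,::-1])
im=ctrl.snapshot('scene'); cv2.imwrite('pics/s13.png',cv2.resize(im[80:240,290:490],None,fx=3.5,fy=3.5,interpolation=2)[:,:,::-1])
E
```

```text
[0.564 0.06  0.183] [-0.0022, -0.0008, 0.0012] [0.0014, 0.0001, 0.0036] dist 0.003 0.2
[0.56  0.12  0.163] [0.0517, -0.0007, 0.0343] [0.0014, 0.0001, 0.0036] dist 0.062 0.2
[0.56  0.12  0.174] [0.0539, -0.0006, 0.0236] [0.0017, -0.143, 0.0035] dist 0.059 8.2
```

View pics/t13.png

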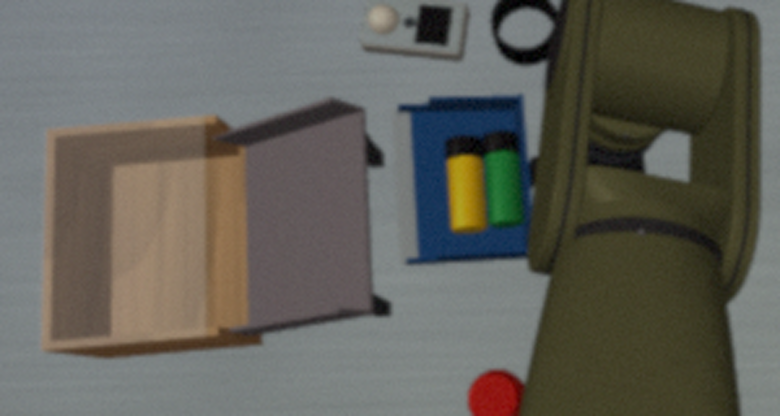

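View pics/s13.png

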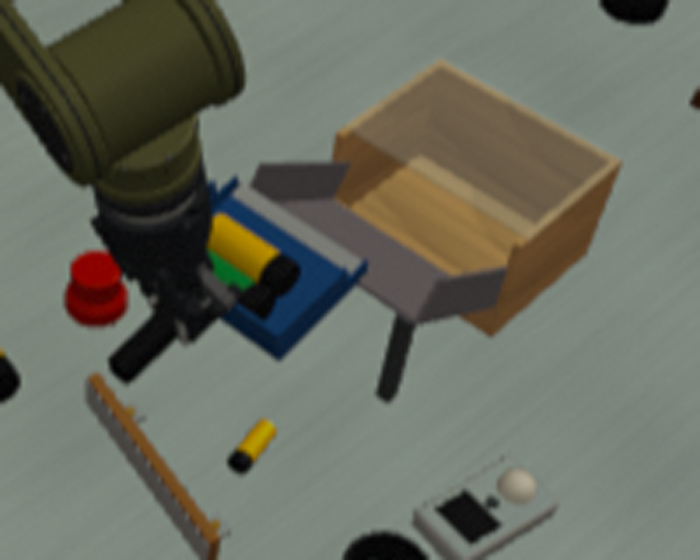

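Lip and chute are parallel and centred within about 4 mm, and the tubes are secure. I'll advance the lip over the chute.

Emit:
arm_command(
  delta_pos=[
    [0.012, -0.003, 0.006],
    [0.026, -0.004, 0.016],
    [0.04, -0.004, 0.026],
    [0.052, -0.004, 0.034],
    [0.052, -0.004, 0.034],
  ],
  delta_rot=[
    [0, 0, 0],
    [0, 0, 0],
    [0, 0, 0],
    [0, 0, 0],
    [0, 0, 0],
  ],
  claw=[255, 255, 255, 255, 255],
)

```text
time: 14.3
eef_pos: [0.5556, 0.1197, 0.161]
ee_rot: [0.68, 0.724, 0.078, -0.084]
ft_force: [-0.4, -0.2, -3.5]
gripper_width: 0.215
```

```bash
python3 - <<'E'
from h import *
s=ctrl.state()
for a in [(.02,.165,-5),(.022,.155,0),(.025,.148,4),(.025,.142,8),(.025,.137,12),(.025,.135,16),(.025,.135,20),(.025,.135,28)]:
    show(*chute_pose(*a,lx=-.003),s)
im=ctrl.snapshot('top'); cv2.imwrite('pics/t14.png',cv2.resize(im[110:270,90:390],None,fx=2.6,fy=2.6,interpolation=2)[:,:,::-1])
im=ctrl.snapshot('scene'); cv2.imwrite('pics/s14.png',cv2.resize(im[80:240,290:490],None,fx=3.5,fy=3.5,interpolation=2)[:,:,::-1])
E
```

```text
[0.557 0.12  0.174] [0.0029, 0.0016, -0.0124] [-0.0014, -0.143, 0.0018] dist 0.013 8.2
[0.557 0.123 0.176] [0.0067, 0.0016, -0.0143] [-0.0013, -0.2302, 0.0019] dist 0.016 13.2
[0.557 0.128 0.18 ] [0.0122, 0.0017, -0.0162] [-0.0013, -0.3001, 0.0019] dist 0.02 17.2
[0.557 0.13  0.183] [0.0155, 0.0017, -0.0194] [-0.0012, -0.3699, 0.0019] dist 0.025 21.2
[0.556 0.134 0.188] [0.0198, 0.0017, -0.0233] [-0.0011, -0.4397, 0.002] dist 0.031 25.2
[0.556 0.138 0.196] [0.0253, 0.0017, -0.0296] [-0.0011, -0.5095, 0.002] dist 0.039 29.2
[0.556 0.142 0.205] [0.0318, 0.0017, -0.0375] [-0.001, -0.5793, 0.0021] dist 0.049 33.2
[0.555 0.153 0.222] [0.0464, 0.0017, -0.0518] [-0.0009, -0.7189, 0.0022] dist 0.07 41.2
```

View pics/t14.png

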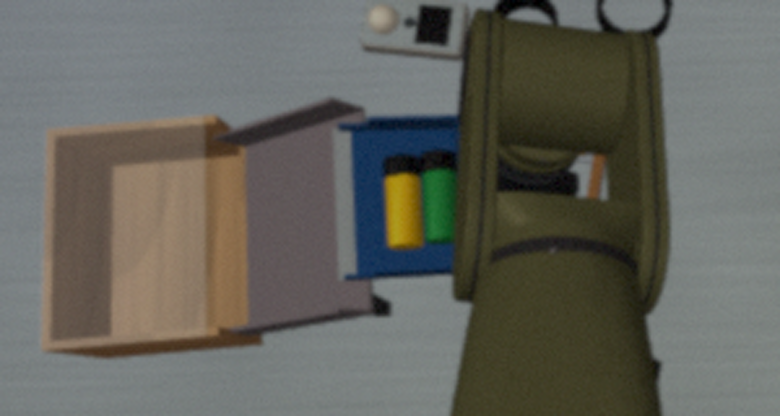

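View pics/s14.png

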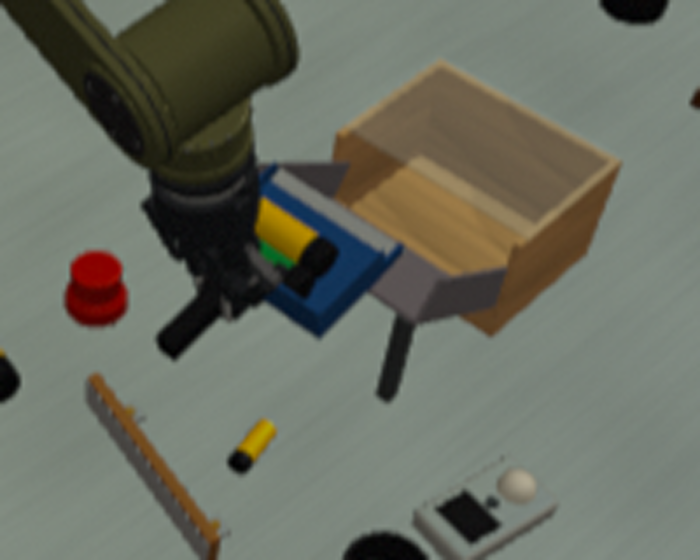

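The lip is between the chute walls and past the upper edge. Tipping now.

Emit:
arm_command(
  delta_pos=[
    [0.0015, 0.001, -0.006],
    [0.003, 0.0016, -0.0124],
    [0.0067, 0.0016, -0.0143],
    [0.0122, 0.0017, -0.0162],
    [0.0155, 0.0017, -0.0194],
    [0.02, 0.0017, -0.0233],
    [0.0253, 0.0017, -0.0296],
    [0.0318, 0.0017, -0.0375],
  ],
  delta_rot=[
    [0, -0.07, 0.001],
    [0, -0.143, 0.002],
    [0, -0.23, 0.002],
    [0, -0.3, 0.002],
    [0, -0.37, 0.002],
    [0, -0.44, 0.002],
    [0, -0.51, 0.002],
    [0, -0.58, 0.002],
  ],
  claw=[255, 255, 255, 255, 255, 255, 255, 255],
)

```text
time: 15.2
eef_pos: [0.5574, 0.1403, 0.2072]
ee_rot: [0.676, 0.716, -0.119, 0.128]
ft_force: [0.4, 0.1, -2.9]
gripper_width: 0.218
```

Emit:
arm_command(
  delta_pos=[
    [0.007, 0, -0.005],
    [0.013, 0, -0.008],
    [0.013, 0, -0.008],
    [0.013, 0, -0.008],
    [0.013, 0, -0.008],
    [0.013, 0, -0.008],
  ],
  delta_rot=[
    [0, -0.07, 0],
    [0, -0.14, 0],
    [0, -0.14, 0],
    [0, -0.14, 0],
    [0, -0.14, 0],
    [0, -0.14, 0],
  ],
  claw=[255, 255, 255, 255, 255, 255],
)

```text
time: 15.8
eef_pos: [0.5566, 0.1545, 0.2101]
ee_rot: [0.666, 0.705, -0.165, 0.177]
ft_force: [-0.8, -0.0, -3.9]
gripper_width: 0.219
```

```bash
python3 - <<'E'
from h import *
s=ctrl.state()
Sy=R.from_quat(s['ee_rot']).as_matrix()[:,0]; print('tilt',np.degrees(np.arcsin(Sy[2])))
im=ctrl.snapshot('top'); cv2.imwrite('pics/t15.png',cv2.resize(im[110:270,90:390],None,fx=2.6,fy=2.6,interpolation=2)[:,:,::-1])
im=ctrl.snapshot('scene'); cv2.imwrite('pics/s15.png',cv2.resize(im[80:240,290:490],None,fx=3.5,fy=3.5,interpolation=2)[:,:,::-1])
E
```

```text
tilt -28.041688885318173
```

View pics/t15.png

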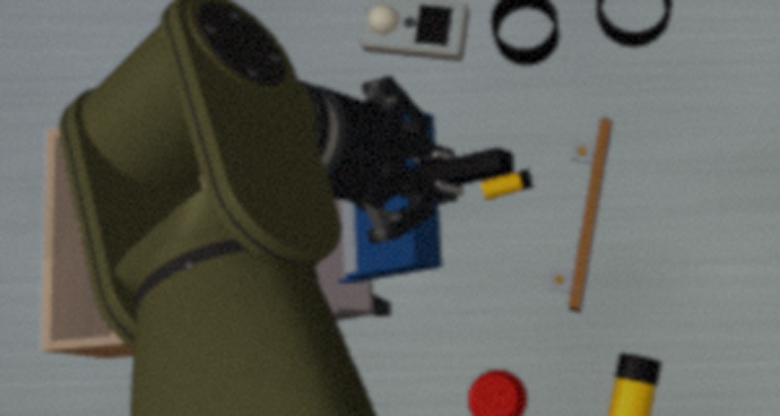

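View pics/s15.png

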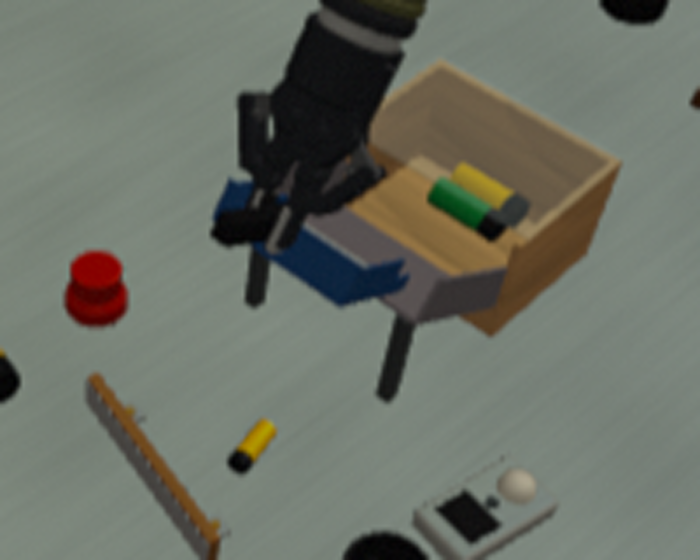

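Both tubes are in the bin (green about (465,208), yellow about (490,190) in the crop). Backing off and levelling.

```bash
python3 - <<'E'
from h import *
s=ctrl.state()
for a in [(0,.17,20),(-.03,.19,12),(-.06,.2,4),(-.1,.2,0)]:
    show(*chute_pose(*a,lx=-.002),s)
E
```

```text
[0.558 0.117 0.24 ] [-0.0471, -0.0002, -0.0087] [0.001, 0.1406, -0.0041] dist 0.048 8.1
[0.561 0.079 0.241] [-0.0817, -0.0001, 0.0081] [0.0013, 0.2803, -0.0041] dist 0.082 16.1
[0.563 0.043 0.232] [-0.1087, 0.0, 0.0335] [0.0016, 0.4199, -0.004] dist 0.114 24.1
[0.565 0.001 0.222] [-0.1409, 0.0001, 0.062] [0.0017, 0.4897, -0.0039] dist 0.154 28.1
```

Emit:
arm_command(
  delta_pos=[
    [-0.024, 0, -0.005],
    [-0.047, 0, -0.009],
    [-0.065, 0, 0],
    [-0.082, 0, 0.008],
    [-0.095, 0, 0.021],
    [-0.109, 0, 0.0335],
    [-0.125, 0, 0.048],
    [-0.141, 0, 0.062],
  ],
  delta_rot=[
    [0, 0.07, -0.002],
    [0, 0.14, -0.004],
    [0, 0.21, -0.004],
    [0, 0.28, -0.004],
    [0, 0.35, -0.004],
    [0, 0.42, -0.004],
    [0, 0.455, -0.004],
    [0, 0.49, -0.004],
  ],
  claw=[255, 255, 255, 255, 255, 255, 255, 255],
)

```text
time: 16.7
eef_pos: [0.5652, 0.0003, 0.2215]
ee_rot: [0.685, 0.729, 0.001, 0.0]
ft_force: [-0.2, 0.2, -2.3]
gripper_width: 0.212
```

```bash
python3 - <<'E'
from h import *
s=ctrl.state()
_,T=pose(-13.9)
show(np.array([.5503,-.3715,.15]),T,s)
show(np.array([.5503,-.3715,.06]),T,s)
im=ctrl.snapshot('scene'); cv2.imwrite('pics/s16.png',cv2.resize(im[80:240,290:490],None,fx=3.5,fy=3.5,interpolation=2)[:,:,::-1])
E
```

```text
[ 0.55  -0.372  0.15 ] [-0.3702, -0.038, 0.0713] [0.0018, -0.0007, 0.3045] dist 0.379 17.4
[ 0.55  -0.372  0.06 ] [-0.3702, -0.0381, 0.1613] [0.0018, -0.0007, 0.3045] dist 0.406 17.4
```

View pics/s16.png

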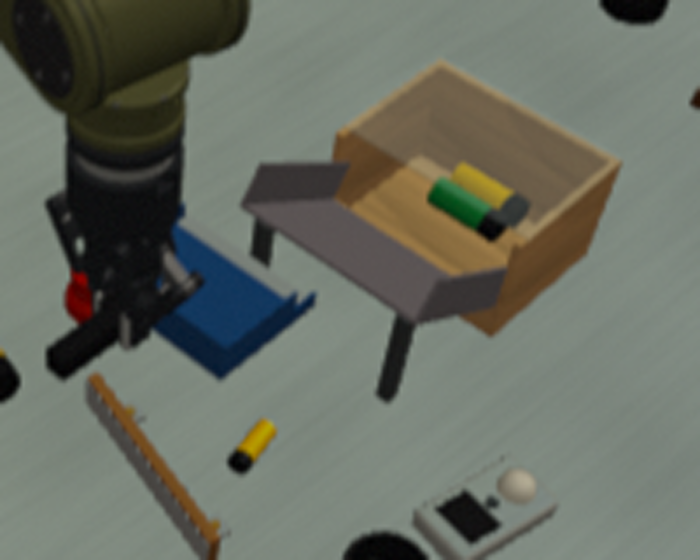

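The empty scoop is clear of the chute, and the tubes are unchanged in the bin. Travelling back to the open counter.

Emit:
arm_command(
  delta_pos=[
    [-0.03, -0.003, 0],
    [-0.075, -0.008, 0.005],
    [-0.12, -0.012, 0.015],
    [-0.165, -0.017, 0.025],
    [-0.21, -0.021, 0.035],
    [-0.255, -0.026, 0.045],
    [-0.3, -0.03, 0.055],
    [-0.34, -0.035, 0.065],
  ],
  delta_rot=[
    [0, 0, 0.025],
    [0, 0, 0.06],
    [0, 0, 0.1],
    [0, 0, 0.14],
    [0, 0, 0.18],
    [0, 0, 0.22],
    [0, 0, 0.26],
    [0, 0, 0.29],
  ],
  claw=[255, 255, 255, 255, 255, 255, 255, 255],
)

```text
time: 17.55
eef_pos: [0.5512, -0.3422, 0.1563]
ee_rot: [0.783, 0.621, 0.0, 0.001]
ft_force: [0.1, 0.4, -2.8]
gripper_width: 0.215
```

```bash
python3 - <<'E'
from h import *
s=ctrl.state()
_,T=pose(-13.9)
show(np.array([.5503,-.3715,.04]),T,s)
show(np.array([.5503,-.3715,.0235]),T,s)
E
```

```text
[ 0.55  -0.372  0.04 ] [-0.0286, 0.0056, 0.1163] [0.0016, 0.001, 0.013] dist 0.12 0.8
[ 0.55  -0.372  0.024] [-0.0286, 0.0056, 0.1328] [0.0016, 0.001, 0.013] dist 0.136 0.8
```

Emit:
arm_command(
  delta_pos=[
    [-0.01, 0.002, 0.02],
    [-0.02, 0.004, 0.05],
    [-0.0285, 0.0055, 0.08],
    [-0.0285, 0.0055, 0.1],
    [-0.0285, 0.0055, 0.115],
    [-0.0285, 0.0055, 0.122],
    [-0.0285, 0.0055, 0.127],
    [-0.0285, 0.0055, 0.127],
  ],
  delta_rot=[
    [0.0016, 0.001, 0.013],
    [0.0016, 0.001, 0.013],
    [0.0016, 0.001, 0.013],
    [0.0016, 0.001, 0.013],
    [0.0016, 0.001, 0.013],
    [0.0016, 0.001, 0.013],
    [0.0016, 0.001, 0.013],
    [0.0016, 0.001, 0.013],
  ],
  claw=[255, 255, 255, 255, 255, 255, 255, 255],
)

```text
time: 18.35
eef_pos: [0.5511, -0.3684, 0.0296]
ee_rot: [0.787, 0.617, 0.0, -0.0]
ft_force: [-0.5, 0.2, -2.9]
gripper_width: 0.216
```

Emit:
arm_command(
  delta_pos=[
    [0, 0, 0.002],
    [0, 0, 0.004],
    [0, 0, 0.006],
    [0, 0, 0.0065],
    [0, 0, 0.0065],
  ],
  delta_rot=[
    [0, 0, 0],
    [0, 0, 0],
    [0, 0, 0],
    [0, 0, 0],
    [0, 0, 0],
  ],
  claw=[255, 255, 255, 255, 255],
)

```text
time: 18.85
eef_pos: [0.5508, -0.3685, 0.0228]
ee_rot: [0.787, 0.617, 0.0, -0.001]
ft_force: [0.0, 0.5, -2.7]
gripper_width: 0.213
```

```bash
python3 - <<'E'
from h import *
s=ctrl.state(); Q=R.from_quat(s['ee_rot']).as_matrix(); print(np.degrees(np.arcsin(Q[2,0])),np.degrees(np.arcsin(Q[2,1])),s['ft_force'],s['wrist_torque'],s['eef_pos'])
im=ctrl.snapshot('scene'); cv2.imwrite('pics/s17.png',cv2.resize(im[150:330,170:430],None,fx=3,fy=3,interpolation=2)[:,:,::-1])
E
```

```text
0.06511759781502867 -0.03476500025972221 [ 0.014726    0.4901197  -2.74919106] [-0.13915259  0.0761119  -0.04176821] [ 0.55080986 -0.36852309  0.02279631]
```

View pics/s17.png

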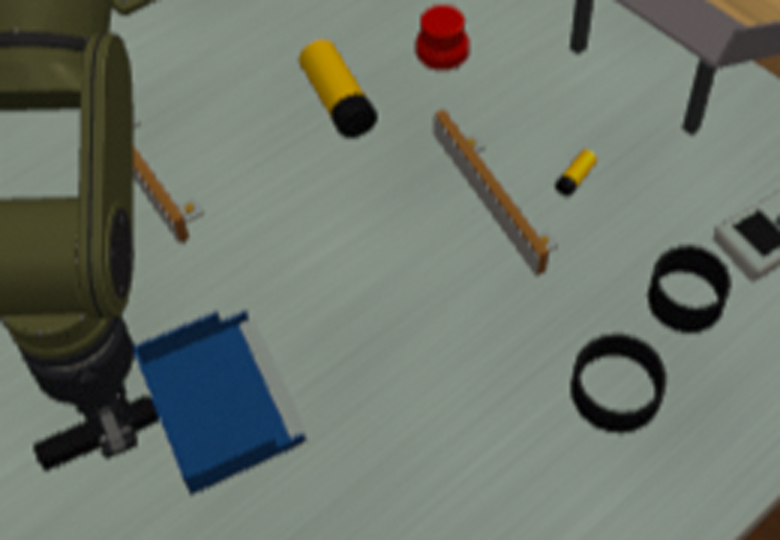

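The force still shows the full scoop weight, so it isn't touching yet. Lowering by small amounts.

Emit:
arm_command(
  delta_pos=[
    [0, 0, 0.001],
    [0, 0, 0.002],
    [0, 0, 0.002],
  ],
  delta_rot=[
    [0, 0, 0],
    [0, 0, 0],
    [0, 0, 0],
  ],
  claw=[255, 255, 255],
)

```text
time: 19.2
eef_pos: [0.5511, -0.3689, 0.022]
ee_rot: [0.787, 0.617, 0.0, -0.0]
ft_force: [-4.1, 1.6, 5.8]
gripper_width: 0.214
```

That's contact (+8 N at z = 22.0 mm, matching the flat height at the first grasp). I'll ease off slightly and open.

Emit:
arm_command(
  delta_pos=[
    [0, 0, -0.001],
    [0, 0, -0.001],
    [0, 0, -0.001],
    [0, 0, -0.001],
    [0, 0, -0.001],
    [0, 0, -0.001],
    [0, 0, -0.001],
    [0, 0, -0.001],
  ],
  delta_rot=[
    [0, 0, 0],
    [0, 0, 0],
    [0, 0, 0],
    [0, 0, 0],
    [0, 0, 0],
    [0, 0, 0],
    [0, 0, 0],
    [0, 0, 0],
  ],
  claw=[255, 220, 180, 130, 80, 30, 0, 0],
)

```text
time: 20.0
eef_pos: [0.5509, -0.3686, 0.0218]
ee_rot: [0.787, 0.617, 0.0, -0.001]
ft_force: [-1.8, -0.0, -0.5]
gripper_width: 0.998
```

```bash
python3 - <<'E'
from h import *
s=ctrl.state(); print(s['gripper_width'],s['ft_force'])
im=ctrl.snapshot('wrist'); cv2.imwrite('pics/w18.png',im[:,:,::-1])
E
```

```text
0.9982123299990552 [-1.75591334 -0.01381946 -0.45097552]
```

View pics/w18.png

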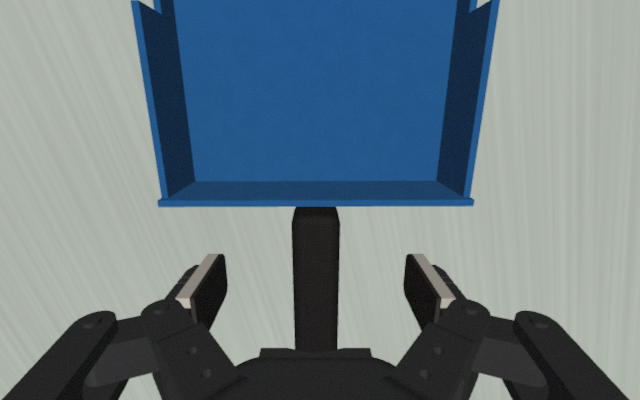

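The fingers are open and clear on both sides of the handle. Withdrawing straight up.

Emit:
arm_command(
  delta_pos=[
    [0, 0, -0.01],
    [0, 0, -0.03],
    [0, 0, -0.06],
    [0, 0, -0.1],
    [0, 0, -0.14],
    [0, 0, -0.16],
    [0, 0, -0.16],
    [0, 0, -0.16],
  ],
  delta_rot=[
    [0, 0, 0],
    [0, 0, 0],
    [0, 0, 0],
    [0, 0, 0],
    [0, 0, 0],
    [0, 0, 0],
    [0, 0, 0],
    [0, 0, 0],
  ],
  claw=[0, 0, 0, 0, 0, 0, 0, 0],
)

```text
time: 20.85
eef_pos: [0.5509, -0.3688, 0.1824]
ee_rot: [0.787, 0.617, 0.0, -0.0]
ft_force: [-0.6, -0.5, -0.7]
gripper_width: 1.002
```

```bash
python3 - <<'E'
from h import *
from scipy.optimize import least_squares
s=ctrl.state(); print(s['ft_force'].round(1),s['eef_pos'])
im=ctrl.snapshot('scene'); cv2.imwrite('pics/s19.png',im[:,:,::-1])
cv2.imwrite('pics/s19c.png',cv2.resize(im[80:200,350:480],None,fx=5,fy=5,interpolation=2)[:,:,::-1])
im=ctrl.snapshot('top'); cv2.imwrite('pics/t19.png',im[:,:,::-1])
C=cam('scene')
# bin interior floor corners projected, & tube points
c0=np.array([*(C0+cyv*.22),.006])
for p in [(.097,.072),(-.097,.072),(-.097,-.072),(.097,-.072)]:
    w=c0+np.array([*(cxv*p[0]+cyv*p[1]),0]); print((w2px(C,w)-[350,80])*5)
E
```

```text
[-0.6 -0.5 -0.7] [ 0.5509424  -0.36877377  0.18243479]
[523.238289   355.97477822]
[299.09219406 220.22618586]
[172.56169894 315.0324123 ]
[399.49858227 463.65824732]
```

View pics/s19.png

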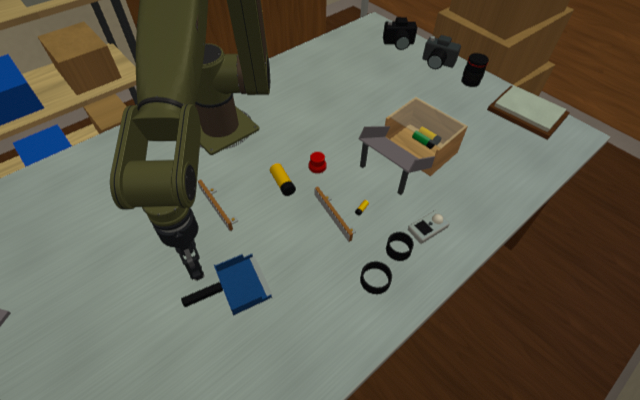

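View pics/s19c.png

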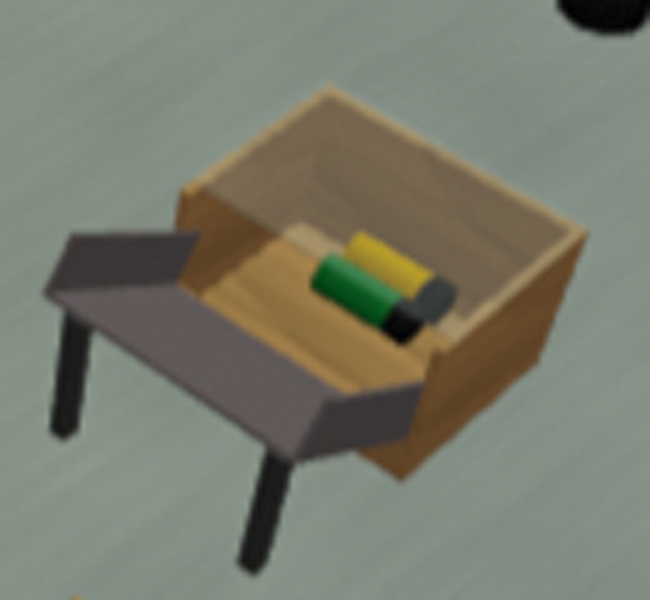

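View pics/t19.png

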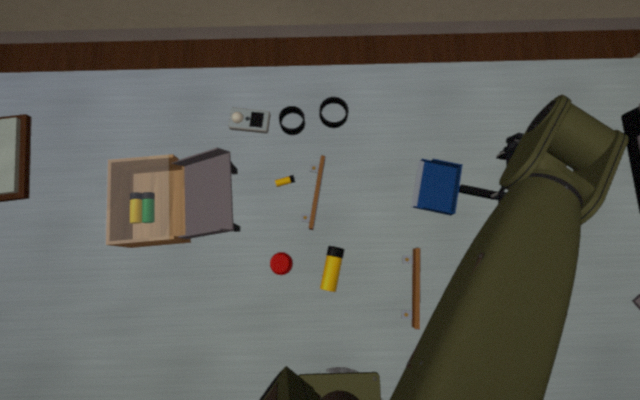

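The final views show both tubes side by side in the bin (top view: yellow (135,207), green (148,207)). The scoop lies flat at (438,187). The light meter (250,121), lens hoods (292,121) and (334,112), and loupe (281,264) are at their starting pixels. The gripper is clear, so I'm handing in.

```bash
python3 - <<'E'
from h import *
C=cam('top')
for n,uv in (('yellow',(135,207)),('green',(148,207))):
    p=px2w(C,uv,.035); d=p[:2]-(C0+cyv*.22); print(n,'in bin frame',(d@cxv).round(3),(d@cyv).round(3))
print(ctrl.finish_job())
E
```

```text
yellow in bin frame -0.003 0.055
green in bin frame -0.006 0.021
the job is handed in; nothing more can be done
None
```

The job is done and handed in after about 21 s of the 61 s allowed. Both tubes are in the wooden bin and the empty scoop is lying on the counter, released. No verdict was reported.

**What I did**
- I gripped the scoop by its handle and aligned it with the leftmost rail.
- I pushed green and the middle-sized yellow tube onto the pan, then tilted the lip up so both rolled to the back.
- I lifted them, tipped them out at 28° over the chute top, and laid the scoop back close to where it started.

**Last checks**
- **Tubes:** in the bin's frame they lie at about x −3 mm, y +55 mm (yellow) and x −6 mm, y +21 mm (green). Both are inside the limits and did not move between pictures.
- **Scoop:** it was level within 0.1° before release, and it touched the counter at the same gripper height as at the first grasp.
- **Bystanders:** the light meter, lens hoods and loupe are at their starting pixels.
- **Robot:** the gripper is 0.18 m up and touching nothing.

**What deviated**
- Yellow stuck on the lip at about 12° of tilt and only rolled back at about 20°. I then lowered the scoop again beside the rail, to be sure the first step counted, before lifting.
- When laying the scoop down, the first lowering stopped just short of the counter, so I lowered it a little further to contact (about 6 N).

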